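# Shafts flat-up in the vee blocks, set screws in the tray

### The arm

A 6-joint arm with a two-finger parallel gripper is mounted at the origin on the work surface. World frame = base frame: x ahead of the robot, y to its left, z up, the work surface at z = 0. Lengths are in m, angles in rad, forces in N, time in s.
With the tool pointing down it reaches from about 0.3 to 0.875 m from the base axis. Payload 6.4 kg.
Tool frame: the origin (TCP) lies between the finger pads; the fingertips stand ctrl.tip_extent ahead of it and the grasp point (between the pads) is the TCP (ctrl.tip_extent is the distance from the TCP to the fingertips, in m); z points along the fingers, y is the line along which they close (so a half turn about z gives the same grasp; the last joint's range is limited). The gripper opens to 85 mm and grips with 20 to 120 N. Pads are 22 mm wide; open, the fingers measure 114 mm over their backs; the gripper's body (76 mm by 85 mm) begins 54 mm behind the grasp point. The pads swing forward as they close: fully open they stand 13 mm farther back than shut.
Start: joints at [-1.466, 0.181, 1.607, -0, 1.354, -0.206], TCP at [0.176, -0.547, 0.25] pointing down, gripper open.
Joint ranges: [-2.99, 2.99], [-0.89, 2.07], [0.3, 2.58], [-1.14, 4.28], [0, 2.63], [-3.12, 3.12]. Speed limits (rad/s): [2.57, 2.57, 3.01, 3.14, 3.14, 3.14].

### API

Orientations are given as a unit quaternion [w, x, y, z].
In Python, from bench import ctrl gives the robot as it stands.
- The arm moves only by the tool send_rows, never from a script. Its arguments are lists of equal length, an entry for each row: "dr": the turn, a rotation vector about the tool's x, y, z in units of 6 degrees (1.0 is 6 degrees), a list of three; "xyz": the shift along the tool's x, y, z in cm, a list of three; "jaw": the opening in per cent of the stroke, from 0 (shut) to 100 (fully open). In form: {"dr": [[wx, wy, wz], ...], "xyz": [[dx, dy, dz], ...], "jaw": [jaw, ...]}. A call has exactly 8 rows; each row is the pose to reach, as a shift and turn from the pose commanded when the call began, along the tool's axes at that moment; what a row does not reach only later rows make up. A row lasts 1/8 s, in which the tool goes at most 62.5 mm and 10.7 degrees, less where a joint would pass 70% of its speed; a pose out of reach is approached as far as the arm can. A call with a gripper value outside its range is refused whole. The fingers move at their own pace and stop on an object; the grip force is fixed at half the most. Time passes only in rows, so rows that repeat a pose let the fingers close, or fill a call up. It gives the time, the measured TCP pose, the force, the opening and the grip force at its end, in the units of the state.
- ctrl.get_obs(): the state, without advancing time (a new reading comes with each control period).
- ctrl.camera(name): name is "scene" or "top"; returns the picture (480x640x3 uint8, red, green, blue); there is no depth.
- ctrl.calibration(name): a dict with "camera_matrix" (3x3 intrinsics, pixels), "world_from_camera" (4x4, takes a point from camera to world coordinates). Camera axes: x right, y up, looking along -z (the intrinsics and any distortion apply to the point x, -y, -z); pixel columns grow to the right and rows downward; lengths in m; the calibration is good to about 2 mm. A picture is of the moment at which its call begins. calibration takes no time and is no camera call.
- ctrl.hand_in(): hands the job in; it is judged then, once.
The state is a dict: "time_s": time; "q": joint angles; "dq": joint speeds; "joint_efforts": joint torques, N m; "eef_pos": TCP position; "eef_rot": TCP orientation; "wrist_force": force on the tool from outside, world axes, zero at the start; "torque": the same for the moment, N m; "opening": opening from 0.0 (shut) to 1.0 (fully open); "grasp_force": force on a finger pad.
Only numpy, scipy, OpenCV 4.12 (cv2) and the standard library are available. Lean on these libraries where they do the work, as an engineer would, in place of code of your own. Each camera call takes 0.05 s, during which the arm holds its last target. There are 200 camera calls.

### The job

Get the bench ready for fitting the grader's sprockets. Lay each shaft from the wooden rack across a vee-block stand of its own, centred on it and with the milled flat at its end facing straight up for the set screws; tip all the set screws out of the cup into the grey tray and stand the empty cup upright on the bench again, clear of the tray. Leave the loose sprocket where it lies.

Things in the scene. Friction and masses are not known exactly. Their poses are not given: they have to be found in the camera images.
- shaft1_mid (a point): Aluminium shaft, 36 mm diameter, 180 mm long, about 0.45 kg (up to two of the four are absent). Point: on its axis, half-way along. x: along the axis to the flatted end; z: square out of the flat, which is milled 6 mm deep (12 mm from the axis, 27 mm wide) over the last 42 mm; the rest is round. Fingers meet 30 mm across the flat, else 36. Starts in the rack, flat well away from up.
- shaft2_mid (a point): Aluminium shaft, 36 mm diameter, 180 mm long, about 0.45 kg (up to two of the four are absent). Point: on its axis, half-way along. x: along the axis to the flatted end; z: square out of the flat, which is milled 6 mm deep (12 mm from the axis, 27 mm wide) over the last 42 mm; the rest is round. Fingers meet 30 mm across the flat, else 36. Starts in the rack, flat well away from up.
- shaft3_mid (a point): Aluminium shaft, 36 mm diameter, 180 mm long, about 0.45 kg (up to two of the four are absent). Point: on its axis, half-way along. x: along the axis to the flatted end; z: square out of the flat, which is milled 6 mm deep (12 mm from the axis, 27 mm wide) over the last 42 mm; the rest is round. Fingers meet 30 mm across the flat, else 36. Starts in the rack, flat well away from up.
- shaft4_mid (a point): Aluminium shaft, 36 mm diameter, 180 mm long, about 0.45 kg (up to two of the four are absent). Point: on its axis, half-way along. x: along the axis to the flatted end; z: square out of the flat, which is milled 6 mm deep (12 mm from the axis, 27 mm wide) over the last 42 mm; the rest is round. Fingers meet 30 mm across the flat, else 36. Starts in the rack, flat well away from up.
- rack_mid (a point): Fixed wooden rack, two notched bearers (at 28 to 48 mm either side of its middle line, x), 270 mm long along y, that carries up to four shafts side by side at 65 mm pitch along y, their axes along x at 68 mm height; lug tops at 65 mm, open bench between the bearers. Point: centre of the rack at the height of the shaft axes.
- stand1_mid (a point): Fixed stand: blue base plate 116 x 84 mm, 12 thick, with two steel 90-degree vee blocks 16 mm thick, 38 mm either side of its middle (60 mm free between), 72 mm wide, tops at 111.5 mm. Point: where the middle of a shaft resting in both vees lies, 110 mm above the bench. x: along that shaft (either way round is fine), z up. The three are alike; only friction keeps a shaft from turning.
- stand2_mid (a point): Fixed stand: blue base plate 116 x 84 mm, 12 thick, with two steel 90-degree vee blocks 16 mm thick, 38 mm either side of its middle (60 mm free between), 72 mm wide, tops at 111.5 mm. Point: where the middle of a shaft resting in both vees lies, 110 mm above the bench. x: along that shaft (either way round is fine), z up. The three are alike; only friction keeps a shaft from turning.
- stand3_mid (a point): Fixed stand: blue base plate 116 x 84 mm, 12 thick, with two steel 90-degree vee blocks 16 mm thick, 38 mm either side of its middle (60 mm free between), 72 mm wide, tops at 111.5 mm. Point: where the middle of a shaft resting in both vees lies, 110 mm above the bench. x: along that shaft (either way round is fine), z up. The three are alike; only friction keeps a shaft from turning.
- cup_mid (a point): Loose steel cup, round and open at the top, 85 mm high, 55 mm across at the foot, 72 mm at the rim and 67 mm at 60 mm height, wall 3 mm, floor 5 mm, 0.18 kg, holding the set screws at the start. Point: on its axis, half-way up (42.5 mm). z points out of the mouth.
- tray_mid (a point): Loose grey steel parts tray, open on top, 160 mm (x) by 140 mm (y), 45 mm high, walls and floor 4 mm, 0.6 kg. Point: its centre, half-way up.
- screw1_mid (a point): Short steel set screw, a cylinder 16 mm in diameter and 30 mm long, 40 g, oiled: it slides easily in the cup (friction about 0.3) (screw5 to screw7: at least one is there). Point: its centre; z along its axis. In the cup at the start.
- screw2_mid (a point): Short steel set screw, a cylinder 16 mm in diameter and 30 mm long, 40 g, oiled: it slides easily in the cup (friction about 0.3) (screw5 to screw7: at least one is there). Point: its centre; z along its axis. In the cup at the start.
- screw3_mid (a point): Short steel set screw, a cylinder 16 mm in diameter and 30 mm long, 40 g, oiled: it slides easily in the cup (friction about 0.3) (screw5 to screw7: at least one is there). Point: its centre; z along its axis. In the cup at the start.
- screw4_mid (a point): Short steel set screw, a cylinder 16 mm in diameter and 30 mm long, 40 g, oiled: it slides easily in the cup (friction about 0.3) (screw5 to screw7: at least one is there). Point: its centre; z along its axis. In the cup at the start.
- screw5_mid (a point): Short steel set screw, a cylinder 16 mm in diameter and 30 mm long, 40 g, oiled: it slides easily in the cup (friction about 0.3) (screw5 to screw7: at least one is there). Point: its centre; z along its axis. In the cup at the start.
- screw6_mid (a point): Short steel set screw, a cylinder 16 mm in diameter and 30 mm long, 40 g, oiled: it slides easily in the cup (friction about 0.3) (screw5 to screw7: at least one is there). Point: its centre; z along its axis. In the cup at the start.
- screw7_mid (a point): Short steel set screw, a cylinder 16 mm in diameter and 30 mm long, 40 g, oiled: it slides easily in the cup (friction about 0.3) (screw5 to screw7: at least one is there). Point: its centre; z along its axis. In the cup at the start.
- sprocket: Bystander: steel chain sprocket lying flat, 116 mm over the teeth, 28 mm high, near a front corner of the work area. Origin: centre of its underside.
Mind the look-alikes: they are no part of the job. Leave any yellow look-alike of the part that bears cup_mid alone.

How it is judged:
By the outcome, as a careful person would: the job done as asked, in the order asked, and still so for the second after the job is handed in, with the robot touching nothing.
Of shaft1, shaft2, shaft3, shaft4 only 2 to 3 are there at a start; the rules pass over those that are not, and their reading is None.
Of screw5, screw6, screw7 only 1 to 3 are there at a start; the rules pass over those that are not, and their reading is None.
At some moment in a run one of tray, cup may be knocked a few centimetres aside while the robot is not near it.
It also fails if it takes over 210 s, if anything falls off the work surface, if the arm or the gripper's body presses on something with over 40 N, if the wrist force passes 120 N, or if a joint passes its speed limit or range.

## Working session

There is one attempt and no reset: what is moved stays moved. The work goes in short steps, Python scripts to look and compute and a tool call to move; the robot and the scene stay as the last step left them, time stands still between calls to the robot, and variables do not carry over. Pictures are saved under pics/ and viewed, at most 17 in all, crops included, and the job is handed in when it is done.

Besides the shell and the picture viewer there is one more tool, called after "Emit:" as name(argument=value, ...) on one line, values as JSON. send_rows: Moves the arm, as the interface text tells. Its arguments: {"type":"object","properties":{"dr":{"type":"array","items":{"type":"array","items":{"type":"number"}}},"xyz":{"type":"array","items":{"type":"array","items":{"type":"number"}}},"jaw":{"type":"array","items":{"type":"number"}}},"required":["dr","xyz","jaw"]}

```bash
mkdir -p pics; ls; cat > h.py <<'E'
import numpy as np, cv2
from scipy.spatial.transform import Rotation as R
from bench import ctrl
def cal(n):
    c=ctrl.calibration(n); return np.array(c["camera_matrix"]),np.array(c["world_from_camera"]),c
def ray(n,u,v):
    K,T,_=cal(n); d=np.linalg.inv(K)@[u,v,1.]; d=np.array([d[0],-d[1],-d[2]])
    return T[:3,3],T[:3,:3]@d
def at_z(n,u,v,z):
    o,d=ray(n,u,v); return o+d*(z-o[2])/d[2]
def proj(n,p):
    K,T,_=cal(n); q=T[:3,:3].T@(np.array(p)-T[:3,3]); q=K@[q[0],-q[1],-q[2]]; return q[:2]/q[2]
def snap(n,f,crop=None,s=1):
    im=cv2.cvtColor(ctrl.camera(n),cv2.COLOR_RGB2BGR); cv2.imwrite('pics/raw_'+f,im)
    if crop: x0,y0,x1,y1=crop; im=im[y0:y1,x0:x1]
    if s!=1: im=cv2.resize(im,None,fx=s,fy=s,interpolation=cv2.INTER_CUBIC)
    cv2.imwrite('pics/'+f,im)
def st():
    o=ctrl.get_obs(); Rm=quat(o["eef_rot"]); 
    print("t",o["time_s"],"p",np.round(o["eef_pos"],4),"q",np.round(o["q"],3),"F",np.round(o["wrist_force"],1),"op",round(float(o["opening"]),3),"g",o["grasp_force"]); print(np.round(Rm,3)); return o
def quat(q): return R.from_quat(np.r_[q[1:],q[0]]).as_matrix()
def go(target,Rt=None):
    "shift and turn in tool units from the present pose"
    o=ctrl.get_obs(); Rm=quat(o["eef_rot"]); d=Rm.T@(np.array(target)-o["eef_pos"])*100
    w=np.zeros(3) if Rt is None else R.from_matrix(Rm.T@Rt).as_rotvec()*180/np.pi/6
    print("xyz",np.round(d,2),"dr",np.round(w,3))
E
python3 - <<'E'
from h import *
st(); print(ctrl.tip_extent)
for n in("scene","top"):
    K,T,c=cal(n); print(n,c.keys(),K.round(1).tolist(),T.round(3).tolist()); snap(n,n+"0.png")
E
```

```text
pics
t 0.0 p [ 0.1758 -0.5469  0.2493] q [-1.466  0.182  1.608  0.     1.354 -0.206] F [ 0.3 -0.4  0. ] op 1.001 g 0.0
[[ 0.952  0.306 -0.   ]
 [ 0.306 -0.952  0.002]
 [ 0.    -0.002 -1.   ]]
0.019
scene dict_keys(['camera_matrix', 'world_from_camera']) [[616.5, 0.0, 325.8], [0.0, 616.5, 234.3], [0.0, 0.0, 1.0]] [[-0.867, -0.336, 0.369, 0.907], [0.499, -0.599, 0.626, 0.8], [0.011, 0.727, 0.687, 0.892], [0.0, 0.0, 0.0, 1.0]]
top dict_keys(['camera_matrix', 'world_from_camera']) [[556.5, 0.0, 323.9], [0.0, 556.5, 243.7], [0.0, 0.0, 1.0]] [[0.01, 0.987, -0.162, 0.305], [-1.0, 0.008, -0.016, 0.066], [-0.014, 0.163, 0.987, 1.183], [0.0, 0.0, 0.0, 1.0]]
```

View pics/scene0.png

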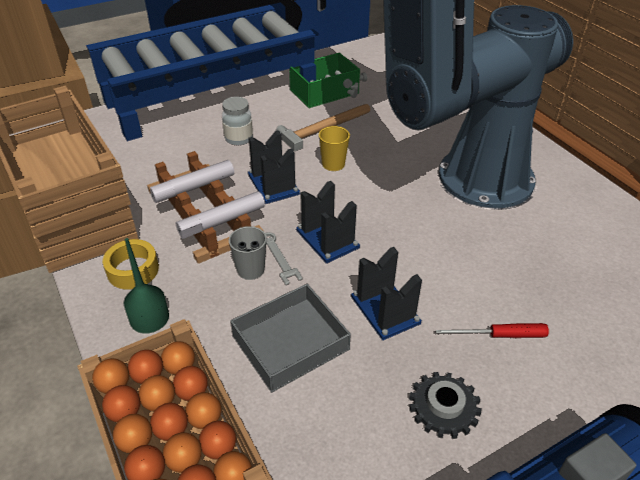

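View pics/top0.png

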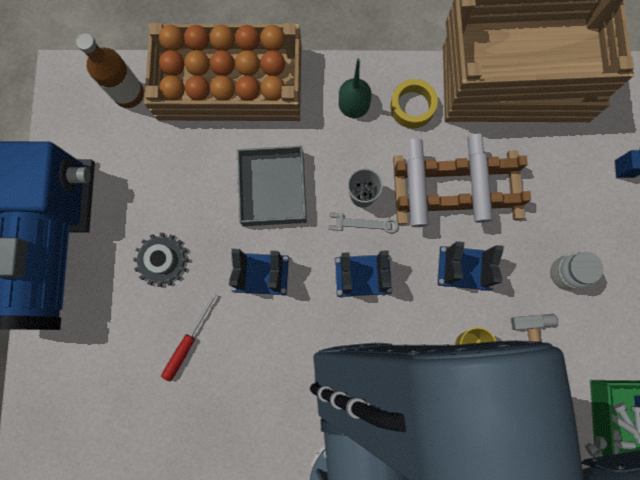

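Top view: two shafts in the rack at (418,182) and (480,178). The three stands are at (260,273), (363,275) and (470,268), cup (365,188), tray (272,186). The yellow look-alike is at (478,338). I'll enlarge the rack next.

```bash
python3 - <<'E'
import cv2,numpy as np
a=cv2.imread('pics/raw_scene0.png')[140:270,135:285]; b=cv2.imread('pics/raw_top0.png')[120:240,385:535]
a=cv2.resize(a,(690,598),interpolation=cv2.INTER_CUBIC);cv2.imwrite('pics/c1.png',a)
b=cv2.resize(b,(750,600),interpolation=cv2.INTER_CUBIC);cv2.imwrite('pics/c2.png',b)
c=cv2.imread('pics/raw_top0.png')[145:305,220:510]
cv2.imwrite('pics/c3.png',cv2.resize(c,(798,440),interpolation=cv2.INTER_CUBIC))
E
```

```text
(no output)
```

View pics/c1.png

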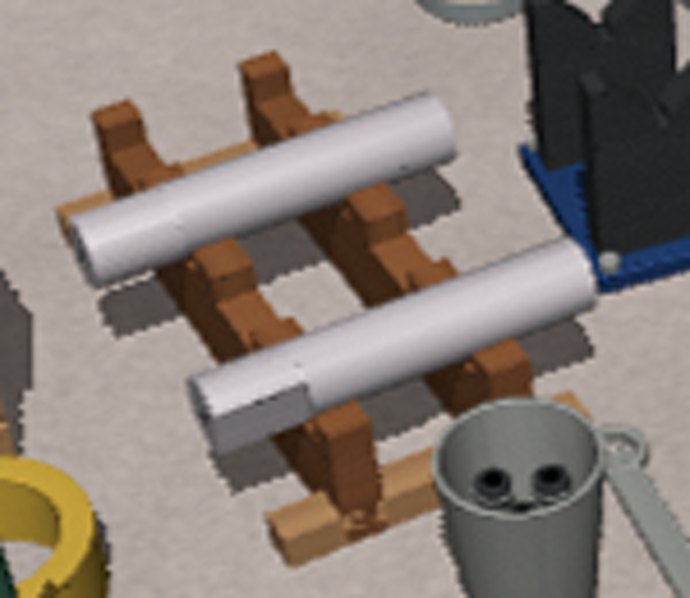

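View pics/c2.png

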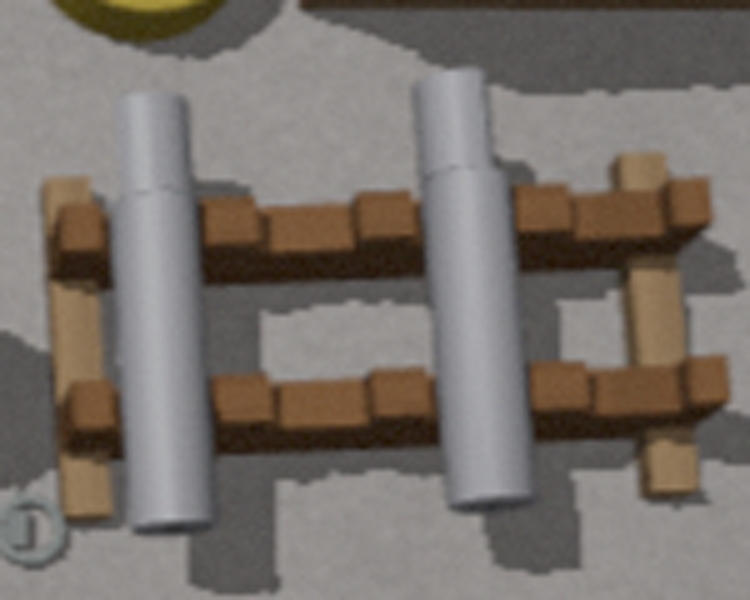

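View pics/c3.png

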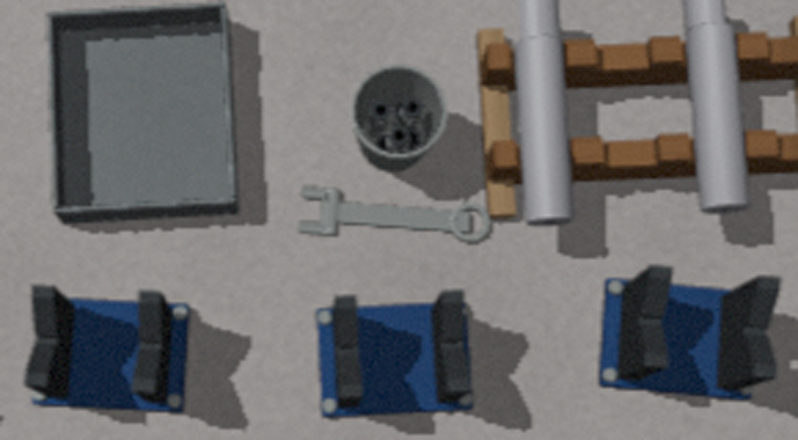

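Both flats are on the +x ends. In the scene crop, shaft A's flat (+y side, about (255,420)) looks dark, so it faces +y and somewhat down. Shaft B's flat isn't clearly visible there. Next I'll work out the poses and fit the roll photometrically.

```bash
python3 - <<'E'
from h import *
f2=lambda u,v:(385+u/5,120+v/5)
f3=lambda u,v:(220+u/2.752,145+v/2.75)
# shafts
for nm,pts,top,bot in(("A",[(156,190),(172.5,515)],(153,93),(172,530)),("B",[(466,190),(490,490)],(451,70),(490,505))):
    P=[at_z("top",*f2(*p),.068) for p in pts]; d=P[0]-P[1]; yaw=np.arctan2(d[1],d[0])
    e1=at_z("top",*f2(*top),.086); e0=at_z("top",*f2(*bot),.055)
    print(nm,np.round(P,4)[:,:2].tolist(),"yaw",np.degrees(yaw).round(1),"ends",e1.round(4),e0.round(4),np.linalg.norm(e1-e0).round(4))
for nm,c in(("S1",[(45,298),(188,303),(184,412),(33,405)]),("S2",[(318,308),(467,303),(472,409),(323,417)]),("S3",[(605,278),(748,287),(750,398),(600,385)])):
    P=np.array([at_z("top",*f3(*p),.012)[:2] for p in c]); 
    print(nm,"c",P.mean(0).round(4),"sides",[np.linalg.norm(P[i]-P[(i+1)%4]).round(4) for i in range(4)],"ang",np.degrees(np.arctan2(*(P[0]-P[1])[::-1])).round(1),np.degrees(np.arctan2(*(P[3]-P[2])[::-1])).round(1),np.degrees(np.arctan2(*(P[0]-P[3])[::-1])).round(1),np.degrees(np.arctan2(*(P[1]-P[2])[::-1])).round(1))
# vee block tops (back/front lug tops) , z=.1115
for nm,c in (("S1",[(45,293),(151,298),(40,390),(150,390)]),("S2",[(345,302),(451,297),(348,398),(457,392)]),("S3",[(655,273),(762,284),(642,370),(757,378)])):
    P=np.array([at_z("top",*f3(*p),.1115)[:2] for p in c]); print(nm,P.round(3).tolist(),P.mean(0).round(3))
for nm,c in(("tray",[(50,15),(222,7),(236,208),(58,218)]),):
    P=np.array([at_z("top",*f3(*p),.045)[:2] for p in c]); print(nm,P.round(3).tolist(),P.mean(0).round(3))
print("cup rim",at_z("top",*f3(400,112),.085))
E
```

```text
A [[0.67, -0.1067], [0.5324, -0.1111]] yaw 1.8 ends [ 0.7056 -0.1034  0.086 ] [ 0.5287 -0.1129  0.055 ] 0.1799
B [[0.6707, -0.2351], [0.5437, -0.2404]] yaw 2.4 ends [ 0.7161 -0.2258  0.086 ] [ 0.5402 -0.2437  0.055 ] 0.1796
S1 c [0.4317 0.2169] sides [np.float64(0.1109), np.float64(0.0842), np.float64(0.1159), np.float64(0.0831)] ang 88.4 87.9 -4.3 -0.9
S2 c [ 4.299e-01 -2.000e-04] sides [np.float64(0.1149), np.float64(0.0817), np.float64(0.1137), np.float64(0.084)] ang 92.4 93.6 3.0 2.1
S3 c [ 0.4489 -0.2151] sides [np.float64(0.1098), np.float64(0.0856), np.float64(0.114), np.float64(0.083)] ang 86.8 85.5 -4.0 -1.2
S1 [[0.464, 0.253], [0.461, 0.178], [0.395, 0.254], [0.396, 0.177]] [0.429 0.216]
S2 [[0.459, 0.041], [0.464, -0.034], [0.392, 0.038], [0.396, -0.038]] [0.428 0.002]
S3 [[0.482, -0.178], [0.475, -0.253], [0.413, -0.167], [0.408, -0.247]] [ 0.444 -0.211]
tray [[0.692, 0.269], [0.699, 0.135], [0.54, 0.122], [0.532, 0.257]] [0.616 0.196]
cup rim [ 6.05324534e-01 -4.51099248e-05  8.50000000e-02]
```

```bash
cat > roll.py <<'E'
from h import *
def sect(n,im,c,yaw,xs,th,r,tilt=0):
    pass
def surf(c,ax,s,nrm,h,lat=0):
    return c+ax*s+nrm*h
def fitroll(ims,c,ax,verbose=True,refine=True):
    """photometric: round part brightness by normal angle; flat part predicted for each roll; returns err(theta) ; theta from up toward ax x ... (left of axis)"""
    c=np.array(c); ax=np.array(ax)/np.linalg.norm(ax); up=np.array([0,0,1.]); lf=np.cross(up,ax); lf/=np.linalg.norm(lf); up=np.cross(ax,lf)
    cams={n:cal(n)[1][:3,3] for n in ims}
    th=np.radians(np.arange(-180,180,5)); lut={}
    for n in ims:
        g=ims[n]; L=np.full(len(th),np.nan)
        for i,t in enumerate(th):
            nr=np.cos(t)*up+np.sin(t)*lf; v=[]
            for s in np.arange(.005,.040,.005):
                p=c+ax*s+nr*.018; d=cams[n]-p; 
                if nr@d/np.linalg.norm(d)<.2: continue
                u=proj(n,p); v.append(cv2.getRectSubPix(g,(1,1),tuple(map(float,u)))[0,0])
            if v: L[i]=np.median(v)
        lut[n]=L
    E={}
    for ph in np.arange(-180,180,5):
        tot=0;N=0
        f=np.radians(ph); fn=np.cos(f)*up+np.sin(f)*lf; ft=-np.sin(f)*up+np.cos(f)*lf
        for n in ims:
            g=ims[n]
            for s in (.054,.062,.070,.078,.085):
                P=[]
                for i,t in enumerate(th):
                    dphi=(t-f+np.pi)%(2*np.pi)-np.pi
                    if abs(dphi)>np.arccos(12/18): P.append((t,c+ax*s+(np.cos(t)*up+np.sin(t)*lf)*.018))
                for k in np.linspace(-.012,.012,7): P.append((f,c+ax*s+fn*.012+ft*k))
                for t,p in P:
                    nr=np.cos(t)*up+np.sin(t)*lf; d=cams[n]-p
                    if nr@d/np.linalg.norm(d)<.25: continue
                    pred=np.interp(t,th,np.where(np.isnan(lut[n]),60,lut[n]))
                    u=proj(n,p); v=cv2.getRectSubPix(g,(1,1),tuple(map(float,u)))[0,0]
                    tot+=min(abs(v-pred),50);N+=1
        E[int(ph)]=tot/N
    return E,lut,th
E
python3 - <<'E'
from roll import *
ims={n:cv2.cvtColor(cv2.imread(f'pics/raw_{n}0.png'),cv2.COLOR_BGR2GRAY).astype(np.float32) for n in("scene","top")}
for nm,c,y in(("A",[.617,-.1083,.068],1.9),("B",[.628,-.2365,.068],2.3)):
    ax=[np.cos(np.radians(y)),np.sin(np.radians(y)),0]
    for k in (("scene",),("top",),("scene","top")):
        E,lut,th=fitroll({n:ims[n] for n in k},c,ax); print(nm,k,sorted([(round(float(e),1),p) for p,e in E.items()])[:7])
    for n in lut: print(n,[(int(round(np.degrees(t))),int(l)) for t,l in zip(th[::3],lut[n][::3]) if l==l])
E
```

```text
Traceback (most recent call last):
  File "roll.py", line 37, in fitroll
    u=proj(n,p); v=cv2.getRectSubPix(g,(1,1),tuple(map(float,u)))[0,0]
  File "h.py", line 12, in proj
    K,T,_=cal(n); q=T[:3,:3].T@(np.array(p)-T[:3,3]); q=K@[q[0],-q[1],-q[2]]; return q[:2]/q[2]
          ~~~^^^
  File "h.py", line 5, in cal
    c=ctrl.calibration(n); return np.array(c["camera_matrix"]),np.array(c["world_from_camera"]),c
ValueError: time passes only in moves, steps and waits
```

Cache the calibration.

```bash
sed -i 's/^def cal(n):/from functools import lru_cache\n@lru_cache(None)\ndef cal(n):/' h.py
cat > rr.py <<'E'
from roll import *
ims={n:cv2.cvtColor(cv2.imread(f'pics/raw_{n}0.png'),cv2.COLOR_BGR2GRAY).astype(np.float32) for n in("scene","top")}
for nm,c,y in(("A",[.617,-.1083,.068],1.9),("B",[.628,-.2365,.068],2.3)):
    ax=[np.cos(np.radians(y)),np.sin(np.radians(y)),0]
    for k in (("scene",),("top",),("scene","top")):
        E,lut,th=fitroll({n:ims[n] for n in k},c,ax); print(nm,k,sorted([(round(float(e),1),p) for p,e in E.items()])[:7])
    for n in lut: print(n,[(int(round(np.degrees(t))),int(l)) for t,l in zip(th[::3],lut[n][::3]) if l==l])
E
python3 rr.py
```

```text
A ('scene',) [(10.6, 105), (13.5, 100), (13.7, 110), (17.1, 95), (17.2, 115), (18.4, -60), (18.4, -55)]
A ('top',) [(6.8, -85), (6.9, -75), (6.9, -70), (7.0, -80), (7.0, -65), (7.2, -90), (8.5, -95)]
A ('scene', 'top') [(11.5, 105), (12.9, 110), (13.1, 100), (14.0, -65), (14.4, -90), (14.4, -85), (14.4, -70)]
scene [(-15, 152), (0, 172), (15, 194), (30, 202), (45, 207), (60, 188), (75, 166), (90, 141), (105, 106), (120, 81)]
top [(-60, 50), (-45, 75), (-30, 111), (-15, 135), (0, 153), (15, 169), (30, 170), (45, 156), (60, 142), (75, 130)]
B ('scene',) [(6.6, -55), (6.6, -50), (6.6, -45), (6.8, -60), (6.8, -40), (6.8, -35), (6.9, -30)]
B ('top',) [(6.7, -60), (7.2, -65), (7.8, -70), (7.9, -75), (8.2, -80), (8.9, -85), (9.9, -90)]
B ('scene', 'top') [(6.7, -60), (7.1, -65), (7.7, -75), (7.7, -70), (7.9, -80), (8.2, -85), (8.7, -90)]
scene [(-15, 145), (0, 177), (15, 194), (30, 206), (45, 205), (60, 183), (75, 158), (90, 127), (105, 90), (120, 73)]
top [(-60, 66), (-45, 90), (-30, 122), (-15, 138), (0, 154), (15, 170), (30, 164), (45, 148), (60, 134), (75, 116), (90, 95)]
```

Shaft A's flat leans about 105° toward +y, and B's about 60° toward −y. The poses fit the given sizes: 180 mm lengths, 128 mm spacing, 110–116 × 84 plates. I'll start with shaft A.

```bash
cat >> h.py <<'E'
def Rg(yaw,lean,sg=1):
    "shaft heading yaw (deg), back of tool leaning lean deg to the LEFT of heading, tool x = sg*heading"
    a=np.radians(yaw);l=np.radians(lean); ax=np.array([np.cos(a),np.sin(a),0]); lf=np.array([-np.sin(a),np.cos(a),0])
    b=np.cos(l)*np.array([0,0,1])+np.sin(l)*lf; x=sg*ax; z=-b
    return np.c_[x,np.cross(z,x),z]
def goto(p,Rt,back=0,up=0): go(np.array(p)-Rt[:,2]*back+[0,0,up],Rt)
E
python3 - <<'E'
from h import *
f2=lambda u,v:(385+u/5,120+v/5)
for p in((230,220),(243,396),(555,208),(560,385)): print(at_z("top",*f2(*p),.065).round(4))
r=Rg(1.9,20); goto([.617,-.1083,.068],r,back=.13)
E
```

```text
[ 0.6582 -0.1377  0.065 ]
[ 0.5831 -0.1414  0.065 ]
[ 0.6642 -0.2724  0.065 ]
[ 0.5886 -0.2714  0.065 ]
xyz [ 56.64 -32.54   6.  ] dr [-3.326 -0.464  2.624]
```

Emit:
send_rows(dr=[[-0.4,0,0.3],[-0.8,0,0.6],[-1.2,-0.2,1],[-1.6,-0.2,1.3],[-2,-0.3,1.6],[-2.5,-0.35,2],[-3,-0.4,2.4],[-3.33,-0.46,2.62]], xyz=[[5.2,-3,0],[10.4,-6,0],[15.6,-9,0],[20.8,-12,0],[26,-15,0],[31,-18,1],[36,-21,2],[41.5,-24,3]], jaw=[80,80,80,80,80,80,80,80])

```text
time_s: 1.1
eef_pos: [0.4977, -0.1909, 0.2202]
eef_rot: [0.175, 0.984, 0.016, 0.004]
wrist_force: [1.1, -1.0, 0.1]
opening: 0.798
grasp_force: 0.0
```

```bash
python3 - <<'E'
from h import *
st(); r=Rg(1.9,20); goto([.619,-.1082,.068],r,back=.11)
E
```

```text
t 1.1 p [ 0.4977 -0.1909  0.2202] q [-0.412  0.067  1.837 -0.356  1.106  1.266] F [ 1.1 -1.   0.1] op 0.798 g 0.0
[[ 0.999  0.031  0.013]
 [ 0.033 -0.938 -0.345]
 [ 0.001  0.345 -0.938]]
xyz [ 12.39 -12.6    0.59] dr [ 0.035 -0.011 -0.006]
```

Emit:
send_rows(dr=[[0,0,0],[0,0,0],[0,0,0],[0,0,0],[0,0,0],[0,0,0],[0,0,0],[0,0,0]], xyz=[[4,-4.2,0],[8.3,-8.4,0],[12.4,-12.6,0.6],[12.4,-12.6,0.6],[12.4,-12.6,3.5],[12.4,-12.6,6.5],[12.4,-12.6,9.5],[12.4,-12.6,11.6]], jaw=[80,80,80,80,80,80,80,80])

```text
time_s: 2.1
eef_pos: [0.6173, -0.1111, 0.0671]
eef_rot: [0.174, 0.985, 0.016, 0.002]
wrist_force: [-0.4, -0.3, 0.1]
opening: 0.805
grasp_force: 0.0
```

Emit:
send_rows(dr=[[0,0,0],[0,0,0],[0,0,0],[0,0,0],[0,0,0],[0,0,0],[0,0,0],[0,0,0]], xyz=[[0,0,0],[0,0,0],[0,0,0],[0,0,0],[0,0,0],[0,0,0],[0,0,0],[0,0,0]], jaw=[60,30,15,15,15,15,15,15])

```text
time_s: 3.1
eef_pos: [0.6187, -0.1095, 0.0692]
eef_rot: [0.175, 0.985, 0.017, 0.004]
wrist_force: [-4.4, 4.5, 5.2]
opening: 0.4
grasp_force: 60.5
```

```bash
python3 - <<'E'
from h import *
st(); r=Rg(1.9,20); goto([.619,-.1082,.068],r); snap("top","g1.png",(330,90,530,240),4)
E
```

```text
t 3.1 p [ 0.6187 -0.1095  0.0692] q [-0.203  0.507  1.623 -0.418  0.967  1.565] F [-4.4  4.5  5.2] op 0.4 g 60.549752712249756
[[ 0.999  0.032  0.013]
 [ 0.034 -0.939 -0.343]
 [ 0.001  0.344 -0.939]]
xyz [ 0.04 -0.17  0.07] dr [ 0.017 -0.015  0.005]
```

View pics/g1.png

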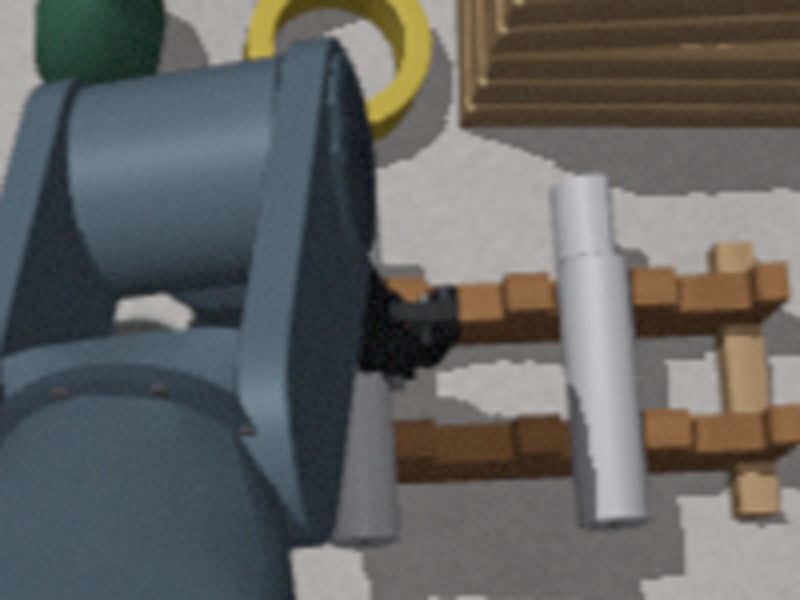

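Shaft A is gripped (34 mm opening, 60 N). Next: lift it, then work out the move to the middle stand.

Emit:
send_rows(dr=[[0,0,0],[0,0,0],[0,0,0],[0,0,0],[0,0,0],[0,0,0],[0,0,0],[0,0,0]], xyz=[[0,0.7,-1.9],[0,1.4,-3.8],[0,2.1,-5.7],[0,2.8,-7.6],[0,3.5,-9.5],[0,4.2,-11.4],[0,5.2,-14],[0,5.2,-14]], jaw=[15,15,15,15,15,15,15,15])

```text
time_s: 4.15
eef_pos: [0.62, -0.1113, 0.2211]
eef_rot: [0.175, 0.984, 0.016, 0.006]
wrist_force: [-0.6, 0.4, -4.5]
opening: 0.399
grasp_force: 61.2
```

```bash
python3 - <<'E'
from h import *
st(); r=Rg(93,-60); goto([.429,.003,.111],r,up=.11)
go([.43,-.003,.221],Rg(45,-20))
E
```

```text
t 4.15 p [ 0.62   -0.1113  0.2211] q [-0.206  0.311  1.547 -0.365  1.213  1.449] F [-0.6  0.4 -4.5] op 0.399 g 61.1857795715332
[[ 0.999  0.03   0.018]
 [ 0.034 -0.938 -0.345]
 [ 0.006  0.345 -0.938]]
xyz [-18.7  -11.29  -4.26] dr [ 10.306  -5.574 -15.251]
xyz [-18.62 -10.72  -4.06] dr [ 6.399 -0.046 -7.322]
```

Emit:
send_rows(dr=[[0.8,0,-0.9],[1.6,0,-1.8],[2.4,0,-2.7],[3.2,0,-3.7],[4,0,-4.6],[4.8,0,-5.5],[5.6,0,-6.4],[6.4,0,-7.3]], xyz=[[-2.3,-1.3,-1],[-4.6,-2.6,-2],[-7,-3.9,-3],[-9.3,-5.2,-4],[-11.6,-6.5,-5],[-14,-7.8,-6],[-16.3,-9,-7],[-18.6,-10.3,-8]], jaw=[15,15,15,15,15,15,15,15])

```text
time_s: 5.15
eef_pos: [0.4271, 0.0071, 0.2567]
eef_rot: [-0.163, 0.909, 0.377, -0.067]
wrist_force: [-0.4, 0.1, -6.4]
opening: 0.402
grasp_force: 61.1
```

```bash
python3 - <<'E'
from h import *
st(); r=Rg(93,-60); goto([.429,.003,.111],r,up=.06)
E
```

```text
t 5.15 p [0.4271 0.0071 0.2567] q [-0.368  0.035  1.793  0.143  1.639  0.403] F [-0.4  0.1 -6.4] op 0.402 g 61.059114933013916
[[ 0.707  0.663 -0.245]
 [ 0.707 -0.663  0.246]
 [ 0.001 -0.347 -0.938]]
xyz [-0.17  3.37  7.89] dr [ 6.22  -5.267 -6.223]
```

Emit:
send_rows(dr=[[0.9,-0.75,-0.9],[1.8,-1.5,-1.8],[2.7,-2.25,-2.7],[3.6,-3,-3.6],[4.5,-3.75,-4.5],[5.4,-4.5,-5.4],[6.22,-5.27,-6.22],[6.22,-5.27,-6.22]], xyz=[[0,0.4,0.5],[0,0.8,1],[0,1.2,2],[0,1.7,3],[0,2.2,4.5],[-0.1,2.8,6],[-0.2,3.4,7.9],[-0.2,3.4,7.9]], jaw=[15,15,15,15,15,15,15,15])

```text
time_s: 6.15
eef_pos: [0.4288, 0.0034, 0.1675]
eef_rot: [-0.345, 0.596, 0.627, -0.364]
wrist_force: [-0.7, -0.2, -5.2]
opening: 0.399
grasp_force: 61.6
```

```bash
python3 - <<'E'
from h import *
st(); r=Rg(93,-60); goto([.429,.003,.1105],r)
E
```

```text
t 6.15 p [0.4288 0.0034 0.1675] q [-0.147  0.69   1.413 -0.197  2.072 -0.195] F [-0.7 -0.2 -5.2] op 0.399 g 61.60274147987366
[[-0.052  0.496 -0.867]
 [ 0.999  0.025 -0.045]
 [-0.001 -0.868 -0.497]]
xyz [-0.03  4.96  2.82] dr [-0.038 -0.    -0.013]
```

Emit:
send_rows(dr=[[0,0,0],[0,0,0],[0,0,0],[0,0,0],[0,0,0],[0,0,0],[0,0,0],[0,0,0]], xyz=[[0,1,0.57],[0,2,1.14],[0,3,1.7],[0,3.8,2.16],[0,4.3,2.45],[0,4.6,2.62],[0,4.8,2.73],[0,4.92,2.8]], jaw=[15,15,15,15,15,15,15,15])

```text
time_s: 7.15
eef_pos: [0.4306, 0.0023, 0.1148]
eef_rot: [-0.343, 0.598, 0.627, -0.362]
wrist_force: [0.0, 0.4, -6.0]
opening: 0.406
grasp_force: 61.8
```

```bash
python3 - <<'E'
from h import *
st(); snap("scene","p1.png",(270,150,430,270),5)
E
```

```text
t 7.15 p [0.4306 0.0023 0.1148] q [-0.149  0.77   1.405 -0.19   1.996 -0.178] F [ 0.   0.4 -6. ] op 0.406 g 61.785757541656494
[[-0.05   0.501 -0.864]
 [ 0.999  0.023 -0.044]
 [-0.002 -0.865 -0.501]]
```

View pics/p1.png

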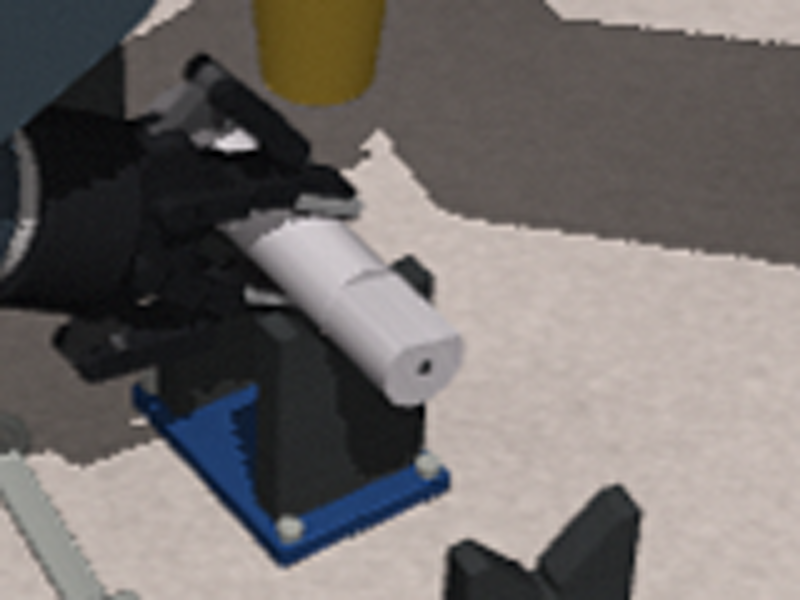

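The end face and flat are visible: the flat leans slightly to the far side (−x), as expected. I'll set it down and release.

Emit:
send_rows(dr=[[0,0,0],[0,0,0],[0,0,0],[0,0,0],[0,0,0],[0,0,0],[0,0,0],[0,0,0]], xyz=[[0,0.06,0.03],[0,0.12,0.07],[0,0.12,0.07],[0,0.12,0.07],[0,0.12,0.07],[0,0.12,0.07],[0,0.12,0.07],[0,0.12,0.07]], jaw=[15,15,15,30,45,60,75,80])

```text
time_s: 8.2
eef_pos: [0.4305, 0.0023, 0.1137]
eef_rot: [-0.344, 0.598, 0.627, -0.363]
wrist_force: [-0.3, -1.1, 0.2]
opening: 0.798
grasp_force: 0.0
```

Emit:
send_rows(dr=[[0,0,0],[0,0,0],[0,0,0],[0,0,0],[0,0,0],[0,0,0],[0,0,0],[0,0,0]], xyz=[[0,0,0],[0,0,-2],[0,0,-4],[0,0,-7],[0,-0.5,-10],[0,-3,-13],[0,-6,-15],[0,-10,-15]], jaw=[80,80,80,80,80,80,80,80])

```text
time_s: 9.2
eef_pos: [0.5105, 0.0065, 0.2758]
eef_rot: [-0.343, 0.598, 0.627, -0.362]
wrist_force: [0.3, -0.5, -0.7]
opening: 0.798
grasp_force: 0.0
```

```bash
cat > snapfit.py <<'E'
import sys
from roll import *
# args: tag cx cy yaw
def run(tag,c,y,use=("scene","top")):
    from bench import ctrl
    ims={}
    for n in use:
        im=ctrl.camera(n); cv2.imwrite(f'pics/raw_{n}_{tag}.png',im[:,:,::-1]); ims[n]=cv2.cvtColor(im,cv2.COLOR_RGB2GRAY).astype(np.float32)
    ax=[np.cos(np.radians(y)),np.sin(np.radians(y)),0]
    for k in [(n,) for n in use]+[use]:
        E,lut,th=fitroll({n:ims[n] for n in k},c,ax); print(k,sorted([(round(float(e),1),p) for p,e in E.items()])[:6])
E
python3 - <<'E'
from h import *
st()
from snapfit import run
run("a1",[.429,.001,.110],93)
im=cv2.imread('pics/raw_top_a1.png')[200:320,300:440]; im2=cv2.imread('pics/raw_scene_a1.png')[160:280,270:410]
cv2.imwrite('pics/a1.png',cv2.resize(np.hstack([im2,im]),(798,342),interpolation=cv2.INTER_CUBIC))
E
```

```text
t 9.2 p [0.5105 0.0065 0.2758] q [-0.128  0.714  1.123 -0.214  2.331 -0.237] F [ 0.3 -0.5 -0.7] op 0.798 g 0.0
[[-0.05   0.501 -0.864]
 [ 0.999  0.023 -0.044]
 [-0.002 -0.865 -0.502]]
('scene',) [(6.5, 0), (7.9, -5), (9.2, 5), (9.7, 35), (9.9, 50), (10.0, 55)]
('top',) [(2.7, -25), (2.7, 45), (2.8, -95), (2.8, -90), (2.8, -85), (2.8, -80)]
('scene', 'top') [(4.7, 0), (5.4, -5), (6.2, 5), (6.4, 45), (6.4, 50), (6.5, 55)]
```

View pics/a1.png

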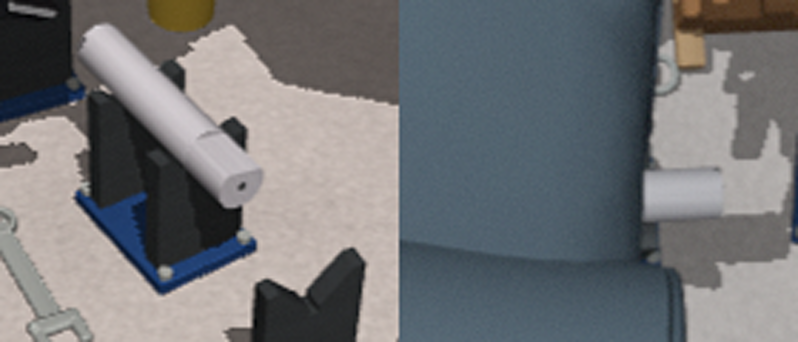

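Shaft A rests in the middle stand, with its end and step line near (225,135) in the left crop. The arm hides most of the top view, so I'll recheck the roll later. Next is shaft B.

```bash
python3 - <<'E'
from h import *
B=[.6275,-.2367,.069]
go([.55,-.12,.28],Rg(-45,-5,-1)); goto(B,Rg(2.3,-20,-1),back=.13)
E
```

```text
xyz [-12.84   1.64  -2.89] dr [-10.271  -3.365  -6.59 ]
xyz [-29.3   12.96  -4.51] dr [-10.325  -5.376 -15.008]
```

Emit:
send_rows(dr=[[-1.3,-0.4,-0.8],[-2.6,-0.8,-1.6],[-3.9,-1.3,-2.5],[-5.2,-1.7,-3.3],[-6.4,-2.1,-4.1],[-7.7,-2.5,-4.9],[-9,-3,-5.8],[-10.27,-3.37,-6.6]], xyz=[[-1.6,0.2,-0.5],[-3.2,0.4,-1],[-4.8,0.6,-1.5],[-6.4,0.8,-2],[-8,1,-2.5],[-9.6,1.2,-2.9],[-11.2,1.4,-2.9],[-12.8,1.6,-2.9]], jaw=[80,80,80,80,80,80,80,80])

```text
time_s: 10.3
eef_pos: [0.5497, -0.1198, 0.2759]
eef_rot: [0.016, 0.38, 0.924, 0.041]
wrist_force: [0.2, -0.6, -0.8]
opening: 0.802
grasp_force: 0.0
```

```bash
python3 - <<'E'
from h import *
st();B=[.6275,-.2367,.069]
goto(B,Rg(2.3,-20,-1),back=.11)
E
```

```text
t 10.3 p [ 0.5497 -0.1198  0.2759] q [-0.472  0.103  1.644  0.086  1.37  -1.278] F [ 0.2 -0.6 -0.8] op 0.802 g 0.0
[[-0.71   0.701  0.061]
 [ 0.704  0.707  0.064]
 [ 0.002  0.088 -0.996]]
xyz [-16.54  -6.27   9.81] dr [-2.341  1.687 -7.681]
```

Emit:
send_rows(dr=[[-0.4,0.3,-1.3],[-0.8,0.6,-2.6],[-1.2,0.8,-3.9],[-1.6,1.1,-5.2],[-2,1.4,-6.5],[-2.34,1.69,-7.68],[-2.34,1.69,-7.68],[-2.34,1.69,-7.68]], xyz=[[-3,-1.1,1.5],[-6,-2.2,3],[-9,-3.3,4.5],[-12,-4.4,6.3],[-14.5,-5.4,8],[-16.54,-6.27,9.8],[-16.54,-6.27,9.8],[-16.54,-6.27,9.8]], jaw=[80,80,80,80,80,80,80,80])

```text
time_s: 11.3
eef_pos: [0.6278, -0.2739, 0.1719]
eef_rot: [-0.006, -0.017, 0.985, 0.174]
wrist_force: [0.5, 0.6, -0.5]
opening: 0.804
grasp_force: 0.0
```

```bash
python3 - <<'E'
from h import *
st();B=[.6275,-.2367,.069]
goto(B,Rg(2.3,-20,-1))
E
```

```text
t 11.3 p [ 0.6278 -0.2739  0.1719] q [-0.697  0.616  1.221  0.253  1.549 -2.339] F [ 0.5  0.6 -0.5] op 0.804 g 0.0
[[-0.999 -0.032 -0.018]
 [-0.036  0.939  0.341]
 [ 0.006  0.342 -0.94 ]]
xyz [-0.16 -0.02 10.94] dr [-0.001 -0.04  -0.058]
```

Emit:
send_rows(dr=[[0,0,0],[0,0,0],[0,0,0],[0,0,0],[0,0,0],[0,0,0],[0,0,0],[0,0,0]], xyz=[[-0.1,0,2.5],[-0.1,0,5],[-0.1,0,7.5],[-0.1,0,9.5],[-0.1,0,10.9],[-0.1,0,10.9],[-0.1,0,10.9],[-0.1,0,10.9]], jaw=[80,80,80,80,80,80,60,30])

```text
time_s: 12.3
eef_pos: [0.6277, -0.2376, 0.0712]
eef_rot: [-0.005, -0.018, 0.985, 0.173]
wrist_force: [-4.8, -0.1, 24.8]
opening: 0.405
grasp_force: 47.6
```

Emit:
send_rows(dr=[[0,0,0],[0,0,0],[0,0,0],[0,0,0],[0,0,0],[0,0,0],[0,0,0],[0,0,0]], xyz=[[0,0,0],[0,0,0],[0,0,0],[0,0,0],[0,0.7,-1.9],[0,2.1,-5.7],[0,4,-11],[0,5.5,-15]], jaw=[15,15,15,15,15,15,15,15])

```text
time_s: 13.3
eef_pos: [0.628, -0.2372, 0.2327]
eef_rot: [-0.005, -0.018, 0.985, 0.172]
wrist_force: [0.6, -0.1, -5.4]
opening: 0.403
grasp_force: 60.9
```

```bash
python3 - <<'E'
from h import *
st(); S3=np.array([.4465,-.213,.110])
go([.45,-.21,.26],Rg(-47,10,-1));goto(S3,Rg(-94,40,-1),up=.06)
E
```

```text
t 13.3 p [ 0.628  -0.2372  0.2327] q [-0.657  0.521  1.235  0.262  1.614 -2.282] F [ 0.6 -0.1 -5.4] op 0.403 g 60.857945680618286
[[-0.999 -0.033 -0.016]
 [-0.037  0.94   0.339]
 [ 0.004  0.339 -0.941]]
xyz [17.7   4.08 -1.36] dr [ 4.647 -0.743  8.24 ]
xyz [18.02  0.75  7.01] dr [ 7.415  2.879 16.351]
```

Emit:
send_rows(dr=[[0.6,-0.1,1],[1.2,-0.2,2],[1.8,-0.3,3.1],[2.4,-0.4,4.1],[3,-0.5,5.1],[3.6,-0.6,6.2],[4.2,-0.7,7.2],[4.65,-0.74,8.24]], xyz=[[2.2,0.5,-0.2],[4.4,1,-0.4],[6.6,1.5,-0.6],[8.8,2,-0.8],[11,2.5,-1],[13.2,3,-1.2],[15.4,3.5,-1.3],[17.7,4,-1.4]], jaw=[15,15,15,15,15,15,15,15])

```text
time_s: 14.3
eef_pos: [0.4488, -0.2099, 0.258]
eef_rot: [-0.036, 0.399, 0.913, -0.08]
wrist_force: [0.2, 0.2, -4.0]
opening: 0.402
grasp_force: 60.9
```

```bash
python3 - <<'E'
from h import *
st(); S3=np.array([.4465,-.213,.112])
goto(S3,Rg(-94,40,-1),up=.06)
E
```

```text
t 14.3 p [ 0.4488 -0.2099  0.258 ] q [-0.573  0.05   1.746 -0.173  1.394 -1.286] F [ 0.2  0.2 -4. ] op 0.402 g 60.93990683555603
[[-0.679  0.722 -0.129]
 [ 0.734  0.669 -0.118]
 [ 0.001 -0.175 -0.985]]
xyz [-0.08  1.13  8.53] dr [4.698 3.325 7.149]
```

Emit:
send_rows(dr=[[0.7,0.5,1],[1.3,0.95,2],[2,1.4,3.1],[2.7,1.9,4.1],[3.4,2.4,5.1],[4,2.8,6.1],[4.7,3.33,7.15],[4.7,3.33,7.15]], xyz=[[0,0.1,0.5],[0,0.3,1.5],[0,0.4,2.7],[0,0.5,4],[0,0.7,5.3],[0,0.9,6.7],[-0.1,1.1,8.5],[-0.1,1.1,8.5]], jaw=[15,15,15,15,15,15,15,15])

```text
time_s: 15.3
eef_pos: [0.447, -0.2138, 0.1694]
eef_rot: [-0.252, 0.685, 0.642, -0.233]
wrist_force: [-0.2, 0.3, -4.9]
opening: 0.399
grasp_force: 61.3
```

```bash
python3 - <<'E'
from h import *
st(); S3=np.array([.4465,-.213,.111])
goto(S3,Rg(-94,40,-1))
E
```

```text
t 15.3 p [ 0.447  -0.2138  0.1694] q [-0.516  0.56   1.426 -0.288  1.797 -0.422] F [-0.2  0.3 -4.9] op 0.399 g 61.33017361164093
[[ 0.067  0.763 -0.643]
 [ 0.998 -0.048  0.046]
 [ 0.004 -0.645 -0.764]]
xyz [0.05 3.73 4.5 ] dr [-0.029 -0.013  0.048]
```

Emit:
send_rows(dr=[[0,0,0],[0,0,0],[0,0,0],[0,0,0],[0,0,0],[0,0,0],[0,0,0],[0,0,0]], xyz=[[0,0.8,1],[0,1.6,2],[0,2.4,2.9],[0,3,3.6],[0,3.4,4.1],[0,3.6,4.35],[0,3.75,4.5],[0,3.75,4.5]], jaw=[15,15,15,15,15,15,15,15])

```text
time_s: 16.3
eef_pos: [0.4486, -0.2141, 0.115]
eef_rot: [-0.249, 0.686, 0.642, -0.233]
wrist_force: [2.8, 0.9, 4.4]
opening: 0.402
grasp_force: 62.7
```

Emit:
send_rows(dr=[[0,0,0],[0,0,0],[0,0,0],[0,0,0],[0,0,0],[0,0,0],[0,0,0],[0,0,0]], xyz=[[0,0.03,0.03],[0,0.06,0.08],[0,0.06,0.08],[0,0.06,0.08],[0,0.06,0.08],[0,0.06,0.08],[0,0.06,0.08],[0,0.06,0.08]], jaw=[15,15,15,30,45,60,75,80])

```text
time_s: 17.3
eef_pos: [0.4471, -0.2135, 0.1119]
eef_rot: [-0.251, 0.686, 0.642, -0.233]
wrist_force: [-0.3, -0.3, 0.2]
opening: 0.798
grasp_force: 0.0
```

Emit:
send_rows(dr=[[0,0,0],[0,0,0],[0,0,0],[0,0,0],[0,0,0],[0,0,0],[0,0,0],[0,0,0]], xyz=[[0,0,0],[0,0,-3],[0,0,-6],[0,0,-9],[-5,-2,-12],[-10,-5,-13],[-15,-7,-13],[-20,-7,-13]], jaw=[80,80,80,80,80,80,80,80])

```text
time_s: 18.3
eef_pos: [0.4634, -0.4173, 0.2584]
eef_rot: [-0.249, 0.686, 0.642, -0.233]
wrist_force: [0.3, 0.3, -0.7]
opening: 0.801
grasp_force: 0.0
```

```bash
python3 - <<'E'
from h import *
st()
from snapfit import run
run("b1",[.4465,-.213,.110],-94)
import roll
ims={n:cv2.cvtColor(cv2.imread(f'pics/raw_{n}_b1.png'),cv2.COLOR_BGR2GRAY).astype(np.float32) for n in("scene","top")}
ax=[np.cos(np.radians(93)),np.sin(np.radians(93)),0]
for k in ("scene","top"):
    E,_,_=roll.fitroll({k:ims[k]},[.429,.001,.110],ax); print("A",k,sorted([(round(float(e),1),p) for p,e in E.items()])[:6])
im=cv2.imread('pics/raw_top_b1.png')[215:325,320:530]; im2=cv2.imread('pics/raw_scene_b1.png')[115:265,220:370]
cv2.imwrite('pics/b1.png',np.vstack([cv2.resize(im,(560,293),interpolation=cv2.INTER_CUBIC),np.pad(cv2.resize(im2,(306,306),interpolation=cv2.INTER_CUBIC),((0,0),(0,254),(0,0)))]))
E
```

```text
t 18.3 p [ 0.4634 -0.4173  0.2584] q [-0.732  0.691  1.032 -0.443  1.964 -0.721] F [ 0.3  0.3 -0.7] op 0.801 g 0.0
[[ 0.067  0.765 -0.64 ]
 [ 0.998 -0.051  0.043]
 [ 0.    -0.641 -0.767]]
('scene',) [(4.3, 0), (4.7, 5), (5.4, -40), (5.8, -45), (5.8, -5), (5.9, 10)]
('top',) [(10.5, -45), (10.7, -50), (10.9, -40), (11.0, -55), (11.2, -30), (11.3, -35)]
('scene', 'top') [(8.3, -45), (8.3, -40), (8.6, -50), (8.9, 0), (9.0, -55), (9.0, 5)]
A scene [(6.5, 0), (7.5, -5), (8.9, 5), (9.2, 35), (9.4, 50), (9.5, 55)]
A top [(40.0, -20), (40.0, -15), (40.1, -10), (40.4, -5), (40.6, -25), (40.9, 0)]
```

View pics/b1.png

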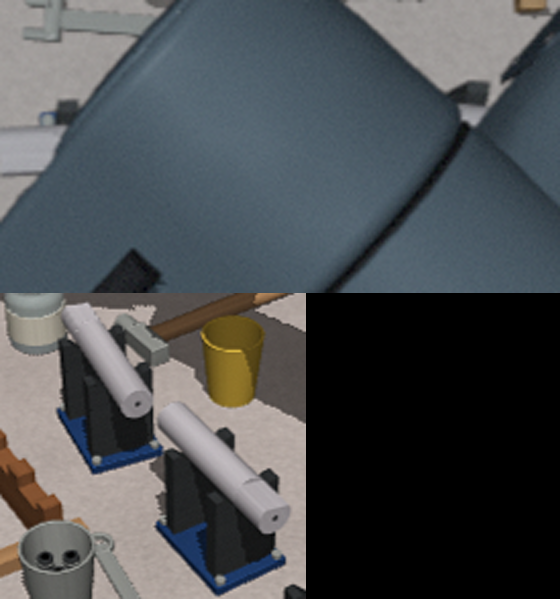

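The scene view shows both shafts seated. The arm covers the top view, so I'll clear it back to the start area and measure both rolls together.

```bash
python3 - <<'E'
from h import *
go([.2,-.54,.26],Rg(60,0))
E
```

```text
xyz [-13.81 -19.6   15.95] dr [-6.546  1.508  4.139]
```

Emit:
send_rows(dr=[[-0.9,0.2,0.6],[-1.8,0.4,1.2],[-2.7,0.6,1.7],[-3.6,0.8,2.3],[-4.5,1,2.8],[-5.4,1.2,3.4],[-6.5,1.5,4.1],[-6.5,1.5,4.1]], xyz=[[-2,-2.8,2],[-4,-5.6,4.3],[-6,-8.4,6.6],[-8,-11.2,8.9],[-10,-14,11.2],[-12,-16.8,13.5],[-13.8,-19.6,16],[-13.8,-19.6,16]], jaw=[80,80,80,80,80,80,80,80])

```text
time_s: 19.4
eef_pos: [0.1985, -0.537, 0.2597]
eef_rot: [-0.003, 0.865, 0.501, -0.001]
wrist_force: [-0.5, 0.6, -0.0]
opening: 0.8
grasp_force: 0.0
```

```bash
python3 - <<'E'
from h import *
st()
import roll
ims={}
for n in("scene","top"):
    im=ctrl.camera(n); cv2.imwrite(f'pics/raw_{n}_c.png',im[:,:,::-1]); ims[n]=cv2.cvtColor(im,cv2.COLOR_RGB2GRAY).astype(np.float32)
for nm,c,y in(("A",[.429,.001,.110],93),("B",[.4465,-.213,.110],-94)):
    ax=[np.cos(np.radians(y)),np.sin(np.radians(y)),0]
    for k in ("scene","top"):
        E,_,_=roll.fitroll({k:ims[k]},c,ax); print(nm,k,sorted([(round(float(e),1),p) for p,e in E.items()])[:6])
im=cv2.imread('pics/raw_top_c.png')[225:315,325:525]; im2=cv2.imread('pics/raw_scene_c.png')[115:265,220:370]
t=cv2.resize(im,(800,360),interpolation=cv2.INTER_CUBIC)
cv2.imwrite('pics/c.png',t)
E
```

```text
t 19.4 p [ 0.1985 -0.537   0.2597] q [-1.422  0.171  1.599 -0.004  1.376 -0.899] F [-0.5  0.6 -0. ] op 0.8 g 0.0
[[ 0.498  0.867 -0.005]
 [ 0.867 -0.498  0.004]
 [ 0.001 -0.006 -1.   ]]
A scene [(6.3, 0), (7.5, -5), (8.8, 5), (9.3, 35), (9.4, 50), (9.5, 55)]
A top [(7.8, 85), (9.2, 90), (10.7, 95), (11.7, 100), (12.2, 105), (12.3, 35)]
B scene [(3.2, -50), (3.2, -45), (3.2, -40), (3.4, -55), (3.5, 0), (3.8, 5)]
B top [(7.6, -85), (8.5, -90), (9.0, -105), (9.0, -95), (9.1, -110), (9.1, -100)]
```

View pics/c.png

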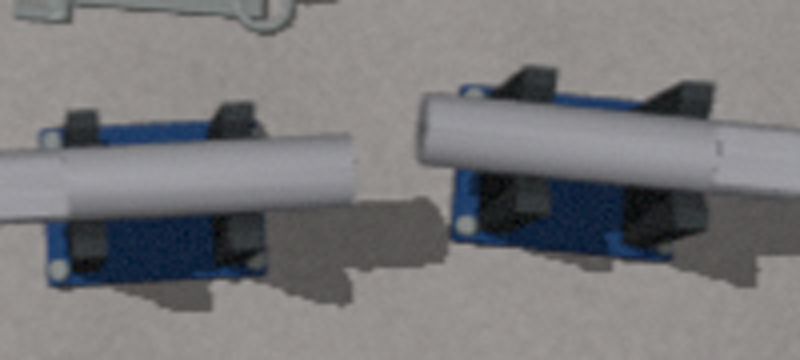

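```bash
cat > prof.py <<'E'
from h import *
def prof(im,n,c,y,ss):
    a=np.radians(y); ax=np.array([np.cos(a),np.sin(a),0]); lf=np.array([-ax[1],ax[0],0])
    g=cv2.cvtColor(im,cv2.COLOR_BGR2GRAY).astype(np.float32)
    out=[]
    for l in np.arange(-.022,.0221,.002):
        v=[cv2.getRectSubPix(g,(1,1),tuple(map(float,proj(n,np.array(c)+ax*s+lf*l+[0,0,.012]))))[0,0] for s in ss]; out.append(int(np.median(v)))
    return out
if __name__=="__main__":
    print("        ",list(range(-22,23,2)))
    for nm,c,y in(("A",[.429,.001,.110],93),("B",[.4465,-.213,.110],-94)):
        for n in("top","scene"):
            im=cv2.imread(f'pics/raw_{n}_c.png')
            print(nm,n,"flat ",prof(im,n,c,y,np.arange(.056,.084,.003)))
            print(nm,n,"round",prof(im,n,c,y,np.arange(-.02,.042,.004)))
            print(nm,n,"axial l=0",[int(prof(im,n,c,y,[s])[11]) for s in np.arange(-.1,.101,.004)])
E
python3 prof.py
```

```text
[-22, -20, -18, -16, -14, -12, -10, -8, -6, -4, -2, 0, 2, 4, 6, 8, 10, 12, 14, 16, 18, 20, 22]
A top flat  [147, 140, 121, 121, 134, 147, 152, 154, 153, 153, 152, 153, 154, 155, 153, 152, 151, 151, 122, 92, 124, 143, 144]
A top round [55, 61, 95, 125, 136, 143, 148, 151, 155, 157, 157, 154, 151, 144, 135, 127, 120, 108, 91, 67, 39, 32, 32]
A top axial l=0 [144, 143, 142, 147, 147, 148, 149, 148, 148, 150, 149, 150, 150, 151, 152, 153, 152, 152, 152, 153, 153, 153, 155, 154, 155, 155, 154, 154, 155, 155, 154, 153, 155, 154, 154, 154, 152, 153, 151, 149, 153, 152, 153, 153, 154, 154, 154, 153, 145, 145, 146]
A scene flat  [142, 152, 158, 166, 173, 171, 168, 169, 169, 168, 168, 170, 172, 170, 169, 165, 123, 73, 89, 141, 166, 169, 169]
A scene round [147, 156, 165, 172, 176, 180, 182, 185, 186, 185, 184, 182, 176, 169, 157, 135, 132, 159, 169, 168, 166, 166, 167]
A scene axial l=0 [169, 169, 178, 179, 177, 178, 178, 179, 177, 178, 179, 179, 179, 179, 179, 179, 179, 179, 181, 181, 182, 181, 181, 181, 181, 181, 182, 184, 183, 181, 182, 181, 183, 182, 182, 184, 138, 146, 170, 169, 168, 169,
[... 388 characters left out ...]
48, 150, 150, 151, 150, 152, 152, 152, 152, 153, 152, 154, 154, 153, 153, 155, 153, 153, 153, 153, 153, 150, 147, 151, 152, 152, 152, 152, 154, 152, 154, 153, 143, 141, 144]
B scene flat  [169, 168, 168, 170, 168, 164, 170, 179, 179, 179, 179, 178, 178, 181, 180, 178, 177, 175, 169, 155, 143, 132, 120]
B scene round [59, 49, 55, 48, 42, 57, 98, 145, 160, 170, 176, 181, 182, 182, 179, 178, 175, 171, 165, 156, 146, 136, 122]
B scene axial l=0 [133, 132, 132, 130, 156, 166, 166, 165, 168, 168, 168, 169, 169, 171, 172, 172, 173, 175, 175, 176, 177, 177, 178, 180, 180, 179, 181, 181, 181, 181, 181, 181, 181, 181, 182, 182, 182, 182, 182, 177, 177, 177, 178, 178, 179, 179, 179, 176, 170, 170, 170]
```

```bash
sed -i 's/def fitroll(ims,c,ax,verbose=True,refine=True):/def fitroll(ims,c,ax,phs=np.arange(-180,180,5)):/; s/for ph in np.arange(-180,180,5):/for ph in phs:/; s/<.25: continue/<.15: continue/' roll.py
cat > fine.py <<'E'
from roll import *
def fine(tag,cs,phs=np.arange(-24,31,3)):
    ims={n:cv2.GaussianBlur(cv2.cvtColor(cv2.imread(f'pics/raw_{n}_{tag}.png'),cv2.COLOR_BGR2GRAY),(3,3),0).astype(np.float32) for n in("scene","top")}
    for nm,c,y in cs:
        a=np.radians(y);ax=np.array([np.cos(a),np.sin(a),0]);lf=np.array([-ax[1],ax[0],0])
        for k in ("scene","top"):
            res=[]
            for dl in(-.002,-.001,0,.001,.002):
                for dz in((-.002,0,.002) if k=="scene" else (0,)):
                    E,lut,th=fitroll({k:ims[k]},np.array(c)+lf*dl+[0,0,dz],ax,phs)
                    b=sorted((round(float(e),2),p) for p,e in E.items())[:3]; res.append((b,dl,dz))
            res.sort(key=lambda r:r[0][0][0]); print(nm,k,res[:3])
            print({int(round(np.degrees(t))):int(l) for t,l in zip(th,lut[k]) if l==l and abs(t)<.75})
if __name__=="__main__": fine("c",(("A",[.429,.001,.110],93),("B",[.4465,-.213,.110],-94)))
E
python3 fine.py
```

```text
A scene [([(6.42, 6), (6.96, 9), (7.39, 3)], -0.001, -0.002), ([(6.51, 9), (6.82, 12), (7.58, 6)], -0.002, -0.002), ([(6.77, 6), (6.91, 3), (7.97, 9)], -0.002, 0)]
{-40: 185, -35: 185, -30: 184, -25: 183, -20: 180, -15: 174, -10: 166, -5: 155, 0: 144, 5: 141, 10: 146, 15: 155, 20: 163, 25: 167, 30: 169, 35: 169, 40: 169}
A top [([(13.71, 30), (13.85, 27), (14.78, 24)], 0, 0), ([(13.96, 27), (14.25, 30), (14.79, 24)], 0.001, 0), ([(14.7, 27), (14.81, 30), (15.06, 12)], -0.001, 0)]
{-40: 148, -35: 150, -30: 153, -25: 155, -20: 156, -15: 157, -10: 156, -5: 154, 0: 151, 5: 147, 10: 141, 15: 135, 20: 129, 25: 122, 30: 115, 35: 106, 40: 95}
B scene [([(4.52, 0), (4.61, 3), (5.23, -3)], 0.001, 0.002), ([(4.75, 3), (4.77, 0), (5.51, -3)], 0, 0), ([(4.78, 0), (4.97, -3), (5.39, 3)], 0.001, 0)]
{-40: 107, -35: 123, -30: 135, -25: 144, -20: 152, -15: 159, -10: 167, -5: 174, 0: 178, 5: 180, 10: 182, 15: 181, 20: 180, 25: 178, 30: 176, 35: 174, 40: 170}
B top [([(15.62, 24), (15.71, 30), (15.97, 27)], 0.002, 0), ([(15.9, -6), (15.92, -9), (16.15, -3)], 0.001, 0), ([(17.27, 0), (17.56, -6), (17.56, 6)], 0, 0)]
{-40: 131, -35: 136, -30: 141, -25: 145, -20: 149, -15: 152, -10: 153, -5: 154, 0: 154, 5: 152, 10: 150, 15: 147, 20: 144, 25: 141, 30: 137, 35: 133, 40: 127}
```

```bash
python3 - <<'E'
from h import *
def draw(n,c,y,x0,y0,w,h,s):
    im=cv2.imread(f'pics/raw_{n}_c.png')[y0:y0+h,x0:x0+w]; im=cv2.resize(im,None,fx=s,fy=s,interpolation=cv2.INTER_CUBIC); ov=im.copy()
    a=np.radians(y);ax=np.array([np.cos(a),np.sin(a),0]);lf=np.array([-ax[1],ax[0],0]);up=np.array([0,0,1.])
    for ph,col in((0,(0,255,0)),(10,(0,0,255))):
        f=np.radians(ph);fn=np.cos(f)*up+np.sin(f)*lf;ft=np.cos(f)*lf-np.sin(f)*up
        P=[np.array(c)+ax*s_+fn*.012+ft*k for s_,k in((.048,-.0134),(.09,-.0134),(.09,.0134),(.048,.0134))]
        Q=[(proj(n,p)-[x0,y0]+.5)*s for p in P]
        cv2.polylines(ov,[np.int32(np.round(Q))],True,col,1,cv2.LINE_AA)
        circ=[(proj(n,np.array(c)+ax*.09+.018*(np.cos(t)*fn+np.sin(t)*ft))-[x0,y0]+.5)*s for t in np.linspace(.841,2*np.pi-.841,40)]
        if ph==0: cv2.polylines(ov,[np.int32(np.round(circ))],False,col,1,cv2.LINE_AA)
    return np.hstack([im,ov])
A=draw("scene",[.429,.001,.110],93,330,195,40,38,10)
B=draw("top",[.4465,-.213,.110],-94,495,245,40,30,10) if 0 else draw("top",[.4465,-.213,.110],-94,495,250,40,22,10)
cv2.imwrite('pics/ov.png',np.vstack([A,B]))
E
```

```text
(no output)
```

View pics/ov.png

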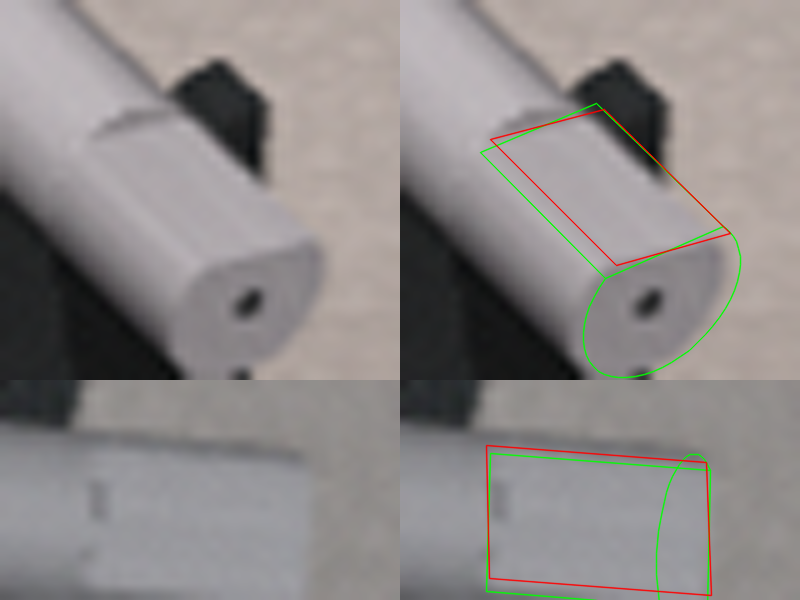

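The overlay (green = flat up, red = 10° off) puts A about 5° short and B on target. Both are centred to about 1 mm. I'll trim A by 5° with a regrasp.

```bash
python3 - <<'E'
from h import *
goto([.429,.003,.1115],Rg(93,1),up=.13)
E
```

```text
xyz [58.09 -6.82  1.95] dr [-0.223  0.012 -5.424]
```

Emit:
send_rows(dr=[[0,0,-0.5],[0,0,-1],[0,0,-1.6],[0,0,-2.1],[0,0,-2.7],[-0.1,0,-3.3],[-0.1,0,-3.8],[-0.2,0,-4.4]], xyz=[[5.8,-0.7,0],[11.6,-1.4,0],[17.4,-2,0],[23.2,-2.7,0],[29,-3.4,0],[34.8,-4.1,0.5],[40.6,-4.8,1],[46.4,-5.5,1.5]], jaw=[80,80,80,80,80,80,80,80])

```text
time_s: 20.5
eef_pos: [0.3837, -0.1019, 0.2456]
eef_rot: [0.006, 0.724, 0.69, 0.005]
wrist_force: [0.3, -0.4, -1.0]
opening: 0.8
grasp_force: 0.0
```

```bash
python3 - <<'E'
from h import *
st();goto([.429,.003,.1115],Rg(93,1),up=.10);goto([.429,.003,.1115],Rg(93,1))
E
```

```text
t 20.5 p [ 0.3837 -0.1019  0.2456] q [-0.566 -0.255  2.038  0.007  1.345 -0.52 ] F [ 0.3 -0.4 -1. ] op 0.8 g 0.0
[[ 0.048  0.999  0.015]
 [ 0.999 -0.048 -0.002]
 [-0.001  0.015 -1.   ]]
xyz [10.7   3.97  3.46] dr [-0.021  0.026 -0.958]
xyz [10.71  3.81 13.46] dr [-0.021  0.026 -0.958]
```

Emit:
send_rows(dr=[[0,0,-0.5],[0,0,-0.95],[0,0,-0.95],[0,0,-0.95],[0,0,-0.95],[0,0,-0.95],[0,0,-0.95],[0,0,-0.95]], xyz=[[5,2,1],[10.7,3.9,2.5],[10.7,3.9,4],[10.7,3.9,7],[10.7,3.9,10],[10.7,3.8,12.5],[10.7,3.8,13.4],[10.7,3.8,13.4]], jaw=[80,80,80,80,80,80,80,80])

```text
time_s: 21.5
eef_pos: [0.4282, -0.0005, 0.1117]
eef_rot: [0.005, 0.69, 0.723, 0.004]
wrist_force: [-0.7, 1.0, 0.2]
opening: 0.802
grasp_force: 0.0
```

Emit:
send_rows(dr=[[0,0,0],[0,0,0],[0,0,0],[0,0,0],[0,0,0],[0,0,0],[0,0,0],[0,0,0]], xyz=[[0,0,0],[0,0,0],[0,0,0],[0,0,0],[0,0,0],[0,0,0],[0,0,0],[0,0,0]], jaw=[70,60,50,40,15,15,15,15])

```text
time_s: 22.5
eef_pos: [0.4307, -0.001, 0.1133]
eef_rot: [0.008, 0.691, 0.723, 0.006]
wrist_force: [5.5, 1.5, 3.0]
opening: 0.403
grasp_force: 59.4
```

```bash
python3 - <<'E'
from h import *
st();goto([.429,.003,.1115],Rg(93,-4.5))
E
```

```text
t 22.5 p [ 0.4307 -0.001   0.1133] q [-0.282  0.025  2.087  0.004  1.01  -0.33 ] F [5.5 1.5 3. ] op 0.403 g 59.42335367202759
[[-0.046  0.999  0.02 ]
 [ 0.999  0.046 -0.002]
 [-0.003  0.02  -1.   ]]
xyz [ 0.41 -0.16  0.18] dr [ 0.942  0.029 -0.063]
```

Emit:
send_rows(dr=[[0,0,0],[0,0,0],[0.4,0,0],[0.83,0,0],[0.83,0,0],[0.83,0,0],[0.83,0,0],[0.83,0,0]], xyz=[[0,0.1,-0.3],[0,0.2,-0.5],[0,0.2,-0.5],[0,0.2,-0.5],[0,0.2,-0.3],[0,0.2,-0.15],[0,0.2,-0.05],[0,0.2,0]], jaw=[15,15,15,15,15,15,15,15])

```text
time_s: 23.5
eef_pos: [0.4311, -0.0007, 0.1132]
eef_rot: [-0.023, 0.69, 0.723, -0.026]
wrist_force: [-2.7, 1.3, 13.1]
opening: 0.405
grasp_force: 62.3
```

Emit:
send_rows(dr=[[0,0,0],[0,0,0],[0,0,0],[0,0,0],[0,0,0],[0,0,0],[0,0,0],[0,0,0]], xyz=[[0,0,0.05],[0,0,0.05],[0,0,0.05],[0,0,0.05],[0,0,0.05],[0,0,0.05],[0,0,-3],[0,0,-8]], jaw=[15,15,30,45,60,80,80,80])

```text
time_s: 24.5
eef_pos: [0.4346, 0.0001, 0.1909]
eef_rot: [-0.026, 0.69, 0.722, -0.028]
wrist_force: [0.6, -0.4, -0.5]
opening: 0.801
grasp_force: 0.0
```

```bash
python3 - <<'E'
from h import *
st();
im=ctrl.camera("scene"); cv2.imwrite('pics/raw_scene_d.png',im[:,:,::-1])
from prof import prof
b=im[:,:,::-1].copy()
print(prof(b,"scene",[.429,.001,.110],93,np.arange(.056,.084,.003)))
go([.42,.30,.26],Rg(93,0))
E
```

```text
t 24.5 p [4.346e-01 1.000e-04 1.909e-01] q [-0.257 -0.021  1.952 -0.025  1.283 -0.295] F [ 0.6 -0.4 -0.5] op 0.801 g 0.0
[[-0.046  0.996 -0.077]
 [ 0.999  0.045 -0.004]
 [-0.001 -0.077 -0.997]]
[144, 153, 161, 170, 174, 175, 179, 178, 177, 177, 177, 180, 179, 177, 177, 174, 130, 76, 89, 144, 169, 171, 172]
xyz [30.11 -0.95 -6.23] dr [-0.62   0.041 -0.062]
```

A's flat now reads 178 in the scene view, against 179 for B, so both face the same way: up. Next is the pour. I'll fit a quick kinematic model from the logged poses to see which pour poses the arm can reach.

```bash
cat > kin.py <<'E'
from h import *
from scipy.optimize import least_squares
S=[([-1.466,.182,1.608,0,1.354,-.206],[.1758,-.5469,.2493]),([-.412,.067,1.837,-.356,1.106,1.266],[.4977,-.1909,.2202]),([-.203,.507,1.623,-.418,.967,1.565],[.6187,-.1095,.0692]),([-.206,.311,1.547,-.365,1.213,1.449],[.62,-.1113,.2211]),([-.368,.035,1.793,.143,1.639,.403],[.4271,.0071,.2567]),([-.147,.69,1.413,-.197,2.072,-.195],[.4288,.0034,.1675]),([-.128,.714,1.123,-.214,2.331,-.237],[.5105,.0065,.2758]),([-.472,.103,1.644,.086,1.37,-1.278],[.5497,-.1198,.2759]),([-.697,.616,1.221,.253,1.549,-2.339],[.6278,-.2739,.1719]),([-.516,.56,1.426,-.288,1.797,-.422],[.447,-.2138,.1694]),([-.732,.691,1.032,-.443,1.964,-.721],[.4634,-.4173,.2584]),([-.282,.025,2.087,.004,1.01,-.33],[.4307,-.001,.1133]),([-.257,-.021,1.952,-.025,1.283,-.295],[.4346,.0001,.1909])]
Ry=lambda a:R.from_euler('y',a).as_matrix(); Rz=lambda a:R.from_euler('z',a).as_matrix()
def fk(q,P):
    a,e,h,l2,o3,l4,e2,l5=P
    M=Rz(q[0]);p=M@[a,e,h];M=M@Ry(q[1]);p=p+M@[0,0,l2];M=M@Ry(q[2]);p=p+M@[o3,0,l4];M=M@Rz(q[3]);p=p+M@[0,e2,0];M=M@Ry(q[4]);M=M@Rz(q[5]+np.pi/2)
    return p+M[:,2]*l5,M
def fit():
    f=lambda P:np.concatenate([fk(q,P)[0]-p for q,p in S])
    s=least_squares(f,[0,.1,.3,.4,0,.4,.0,.25]); return s.x,np.abs(s.fun).max()
LO=np.array([-2.99,-.89,.3,-1.14,0,-3.12]);HI=np.array([2.99,2.07,2.58,4.28,2.63,3.12])
def ik(p,Rt,P,q0):
    f=lambda q:np.r_[(fk(q,P)[0]-p)*10,R.from_matrix(fk(q,P)[1].T@Rt).as_rotvec()]
    s=least_squares(f,np.clip(q0,LO+1e-3,HI-1e-3),bounds=(LO,HI)); return s.x,np.linalg.norm(s.fun)
E
python3 - <<'E'
from kin import *
P,e=fit(); print(P.round(4),e); np.save('P.npy',P)
o=ctrl.get_obs(); print(np.abs(fk(o["q"],P)[1]-quat(o["eef_rot"])).max())
E
```

```text
[1.000e-04 1.172e-01 3.135e-01 4.383e-01 8.570e-02 5.144e-01 7.000e-04
 3.000e-01] 0.00038121568932519834
2.5673907444456745e-16
```

```bash
cat > plan.py <<'E'
from kin import *
P=np.load('P.npy')
def Rgrasp(psi,L):
    # finger line azimuth psi+90; back leans L deg toward azimuth psi
    a=np.radians(psi);l=np.radians(L); h=np.array([np.cos(a),np.sin(a),0]); b=np.cos(l)*np.array([0,0,1])+np.sin(l)*h; z=-b
    y=np.array([-np.sin(a),np.cos(a),0]); return np.c_[np.cross(y,z),y,z]
def tilt(beta,t):
    b=np.radians(beta); return R.from_rotvec(np.radians(t)*np.array([-np.sin(b),np.cos(b),0])).as_matrix()
E
cat > search.py <<'E'
from plan import *
cup=np.array([.605,0,.06]); tray=np.array([.616,.196]); out=[]
for psi in range(0,360,30):
  for L in (0,20,35):
    if L==0 and psi>=360: continue
    Rg0=Rgrasp(psi,L)
    qs=[ik(cup,Rg0,P,q0) for q0 in([-.2,.5,1.6,0,1,.5],[-.2,.5,1.6,0,1,-1.5],[-.2,.5,1.6,0,1,2])]
    q,e=min(qs,key=lambda r:r[1])
    if e>.01: continue
    for beta in range(0,360,30):
        d=tilt(beta,130)@[0,0,1]; ok=True; qq=q; worst=0; marg=9
        for t in np.linspace(0,130,8):
            dd=tilt(beta,t)@[0,0,1]; tcp=np.r_[tray,.0]+[0,0,.14]-.025*d*(t/130)-np.array([d[0],d[1],0])*.02*0
            Rt=tilt(beta,t)@Rg0
            qn,e=ik(tcp,Rt,P,qq)
            if e>.01 or np.abs(qn-qq).max()>1.3: ok=False;break
            worst=max(worst,np.abs(qn-qq).max()); qq=qn; marg=min(marg,(qn-LO).min(),(HI-qn).min())
        if ok:
            wc=-Rt[:,2]*.3
            out.append((round(float(worst),2),psi,L,beta,round(float(marg),2),round(float(wc[2]),2),q.round(2).tolist(),qq.round(2).tolist()))
out.sort(key=lambda r:r[0])
for o in out[:25]: print(o)
E
timeout 400 python3 search.py; python3 - <<'E'
import cv2,numpy as np
a=cv2.imread('pics/raw_scene0.png').astype(int);b=cv2.imread('pics/raw_scene_d.png').astype(int)
D=np.abs(a-b).max(2)
print("cup",D[225:280,228:268].mean(),"tray",D[285:390,230:350].mean(),"ref",D[330:460,100:200].mean())
E
```

```text
(0.25, 30, 35, 270, 0.08, -0.09, [-0.04, 0.83, 1.19, -0.31, 1.65, -2.08], [-0.19, 1.24, 1.03, 1.33, 2.33, -3.04])
(0.28, 0, 20, 270, 0.21, -0.18, [-0.17, 0.69, 1.35, -0.06, 1.44, -1.72], [-0.16, 1.34, 1.07, 1.67, 2.42, -2.43])
(0.28, 0, 35, 270, 0.08, -0.16, [-0.15, 0.87, 1.13, -0.09, 1.75, -1.71], [-0.11, 1.4, 0.85, 1.58, 2.55, -2.43])
(0.28, 30, 20, 270, 0.12, -0.14, [-0.1, 0.67, 1.39, -0.2, 1.38, -2.12], [-0.21, 1.25, 1.16, 1.53, 2.3, -3.0])
(0.3, 330, 35, 240, 0.36, -0.16, [-0.27, 0.83, 1.19, 0.15, 1.71, -1.34], [-0.23, 1.25, 1.22, 1.63, 2.26, -2.76])
(0.31, 270, 35, 330, 0.19, -0.22, [-0.47, 0.6, 1.59, 0.56, 1.3, -0.72], [-0.17, 1.34, 1.24, 1.87, 2.44, 0.95])
(0.31, 300, 35, 240, 0.18, -0.22, [-0.38, 0.74, 1.36, 0.36, 1.55, -1.01], [-0.14, 1.39, 1.09, 1.93, 2.45, -2.19])
(0.33, 330, 20, 270, 0.13, -0.22, [-0.24, 0.67, 1.39, 0.1, 1.42, -1.32], [-0.12, 1.41, 1.04, 1.89, 2.5, -1.82])
(0.34, 0, 0, 300, 0.14, -0.19, [-0.2, 0.48, 1.65, -0.0, 1.02, -1.77], [-0.14, 1.37, 1.04, 1.7, 2.49, -1.57])
(0.34, 30, 0, 300, 0.14, -0.19, [-0.2, 0.48, 1.65, 0.0, 1.02, -2.29], [-0.14, 1.37, 1.04, 1.
[... 1023 characters left out ...]
19, [-0.2, 0.48, 1.65, -0.0, 1.02, -1.77], [-0.21, 1.26, 1.35, 1.81, 2.26, -2.44])
(0.35, 30, 0, 270, 0.11, -0.19, [-0.2, 0.48, 1.65, 0.0, 1.02, -2.29], [-0.21, 1.26, 1.35, 1.81, 2.26, -2.97])
(0.35, 60, 20, 300, 0.02, -0.14, [-0.04, 0.61, 1.49, -0.33, 1.23, -2.52], [-0.09, 1.41, 0.79, 1.49, 2.61, -2.7])
(0.35, 120, 0, 270, 0.37, -0.19, [-0.2, 0.48, 1.65, 0.0, 1.02, 2.42], [-0.21, 1.26, 1.35, 1.81, 2.26, 1.75])
(0.35, 150, 0, 270, 0.37, -0.19, [-0.2, 0.48, 1.65, -0.0, 1.02, 1.9], [-0.21, 1.26, 1.35, 1.81, 2.26, 1.22])
(0.35, 180, 0, 270, 0.37, -0.19, [-0.2, 0.48, 1.65, 0.0, 1.02, 1.37], [-0.21, 1.26, 1.35, 1.81, 2.26, 0.7])
cup 2.9909090909090907 tray 2.3642063492063494 ref 2.363384615384615
```

```bash
sed -i 's/range(0,360,30):\n  for L/&/; s/for L in (0,20,35)/for L in (30,45)/; s/range(0,360,30):$/range(0,360,30):/; s/130/118/g; s/    for beta in range(0,360,30):/    for beta in (psi+140,psi+160,psi+180,psi+200,psi+220):/; s/if ok:/if ok and -Rt[2,2]*.3>=.02:/; s/\.14\]/.16]/; s/if e>.01: continue/if e>.01 or q[4]<.05: continue/' search.py; timeout 500 python3 search.py
```

```text
(0.27, 300, 45, 440, 0.19, 0.04, [-0.41, 0.84, 1.27, 0.44, 1.7, -1.03], [0.35, 1.26, 0.61, -0.95, 2.42, 0.05])
(0.27, 300, 45, 460, 0.08, 0.08, [-0.41, 0.84, 1.27, 0.44, 1.7, -1.03], [0.48, 0.98, 1.06, -1.06, 1.92, 0.32])
(0.28, 330, 45, 470, 0.01, 0.04, [-0.28, 0.95, 1.06, 0.18, 1.9, -1.34], [0.47, 1.06, 0.98, -1.13, 2.02, 0.01])
(0.3, 270, 45, 430, 0.28, 0.08, [-0.52, 0.68, 1.55, 0.67, 1.42, -0.8], [0.36, 1.17, 0.7, -0.86, 2.32, 0.41])
(0.31, 270, 45, 450, 0.08, 0.09, [-0.52, 0.68, 1.55, 0.67, 1.42, -0.8], [0.49, 0.92, 1.15, -1.06, 1.83, 0.64])
(0.42, 240, 45, 420, 0.29, 0.09, [-0.58, 0.51, 1.84, 0.93, 1.08, -0.64], [0.38, 1.11, 0.78, -0.85, 2.24, 0.73])
(0.44, 240, 45, 400, 0.01, 0.08, [-0.58, 0.51, 1.84, 0.93, 1.08, -0.64], [0.21, 1.28, 0.49, -0.47, 2.62, 0.78])
(0.44, 240, 45, 440, 0.02, 0.08, [-0.58, 0.51, 1.84, 0.93, 1.08, -0.64], [0.51, 0.9, 1.21, -1.12, 1.79, 0.96])
(0.64, 210, 45, 350, 0.27, 0.04, [-0.52, 0.36, 2.09, 1.29, 0.69, -0.53], [-0.12, 1.11, 0.9, 0.8, 2.36, 1.67])
(0.64, 210, 45, 370, 0.01, 0.08, [-0.52, 0.36, 2.09, 1.29, 0.69, -0.53], [0.06, 1.24, 0.58, 0.27, 2.62, 1.52])
(0.7, 210, 45, 390, 0.07, 0.09, [-0.52, 0.36, 2.09, 1.29, 0.69, -0.53], [0.24, 1.24, 0.54, -0.51, 2.56, 1.05])
(0.79, 210, 45, 410, 0.23, 0.08, [-0.52, 0.36, 2.09, 1.29, 0.69, -0.53], [0.41, 1.1, 0.83, -0.91, 2.2, 1.02])
```

Neither the cup nor the tray has moved. Plan: grasp the cup leaning 40° toward −y with the finger line along x, then tilt it about 115° toward azimuth 70° over the tray. First I'll check that path.

```bash
python3 - <<'E'
from plan import *
G=Rgrasp(270,40); cup=np.array([.605,0,.068]); q=ctrl.get_obs()["q"]
def chk(nm,p,Rt,q):
    qn,e=ik(np.array(p),Rt,P,q); print(nm,np.round(p,3),qn.round(2),"e",round(float(e),4),"marg",round(float(min((qn-LO).min(),(HI-qn).min())),2),"wc",(np.array(p)-.3*Rt[:,2]).round(2)); return qn
q1=chk("pre",cup-G[:,2]*.12,G,q); q2=chk("grasp",cup,G,q1); q3=chk("lift",cup+[0,0,.12],G,q2); 
qq=chk("above tray",[.605,.16,.19],G,q3)
for t in (30,60,90,115,125): 
    d=tilt(70,t)@[0,0,1]; m=np.array([.606,.165,.105 if t>80 else .14]); qq=chk(f"t{t}",m-.017*d,tilt(70,t)@G,qq)
goto(cup,G,back=.12); print(R.from_matrix(quat(ctrl.get_obs()["eef_rot"]).T@G).magnitude()*57.3)
E
```

```text
pre [ 0.605 -0.077  0.16 ] [-0.6   0.54  1.48  0.56  1.57 -0.73] e 0.0 marg 1.06 wc [ 0.6  -0.27  0.39]
grasp [0.605 0.    0.068] [-0.49  0.63  1.57  0.62  1.37 -0.76] e 0.0 marg 1.01 wc [ 0.6  -0.19  0.3 ]
lift [0.605 0.    0.188] [-0.49  0.45  1.55  0.6   1.53 -0.64] e 0.0 marg 1.03 wc [ 0.6  -0.19  0.42]
above tray [0.605 0.16  0.19 ] [-0.25  0.39  1.63  0.69  1.38 -0.47] e 0.0 marg 0.95 wc [ 0.6  -0.03  0.42]
t30 [0.603 0.157 0.125] [-0.04  0.5   1.48  0.21  1.34 -0.04] e 0.0 marg 1.1 wc [0.65 0.09 0.41]
t60 [0.601 0.151 0.132] [ 0.16  0.67  1.25 -0.21  1.61  0.31] e 0.0 marg 0.93 wc [0.7  0.23 0.4 ]
t90 [0.6   0.149 0.105] [ 0.29  0.98  0.98 -0.55  1.94  0.48] e 0.0 marg 0.59 wc [0.74 0.34 0.29]
t115 [0.601 0.151 0.112] [ 0.34  1.22  0.76 -0.85  2.24  0.46] e 0.0 marg 0.29 wc [0.76 0.4  0.18]
t125 [0.601 0.152 0.115] [ 0.35  1.31  0.69 -1.01  2.35  0.41] e 0.0 marg 0.13 wc [0.76 0.4  0.13]
xyz [-8.37 16.42  2.84] dr [-0.747  6.721  0.204]
40.59265579094391
```

```bash
python3 - <<'E'
from h import *
for p in((147,118),(300,118),(148,95),(300,97),(150,28)):
    print(p,*[at_z("top",*p,z).round(3)[:2] for z in(0,.06,.1)])
for p in((105,362),(190,322),(270,478)): print("sc",p,*[at_z("scene",*p,z).round(3)[:2] for z in(0,.06,.1)])
E
```

```text
(147, 118) [0.783 0.485] [0.758 0.464] [0.742 0.449]
(300, 118) [0.784 0.141] [0.76  0.137] [0.744 0.134]
(148, 95) [0.837 0.486] [0.81  0.465] [0.792 0.45 ]
(300, 97) [0.834 0.142] [0.807 0.138] [0.789 0.135]
(150, 28) [1.002 0.491] [0.966 0.47 ] [0.943 0.455]
sc (105, 362) [0.918 0.078] [0.918 0.127] [0.917 0.159]
sc (190, 322) [0.76  0.067] [0.77  0.117] [0.777 0.149]
sc (270, 478) [0.763 0.402] [0.772 0.429] [0.779 0.447]
```

```bash
python3 - <<'E'
from plan import *
cup=np.array([.605,0,.068]);T=113
for L in(35,42):
 for psi in(240,255,270,285,300):
  G=Rgrasp(psi,L); q,e=ik(cup,G,P,[-.49,.6,1.57,.6,1.4,-.7])
  for beta in(60,70,80,90,100,110):
    qq=q;bad=0;marg=9
    for t in(0,30,60,90,T):
        d=tilt(beta,t)@[0,0,1]; h=d[:2]/max(np.hypot(*d[:2]),1e-6) if t else [0,0]
        m=np.r_[np.array([.612,.196])-.03*np.array(h),.11 if t>80 else .15]
        Rt=tilt(beta,t)@G; qq,e=ik(m-.017*d,Rt,P,qq); bad=max(bad,e); marg=min(marg,(qq-LO).min(),(HI-qq).min())
    wc=m-.017*d-.3*Rt[:,2]
    if bad<.01 and marg>.1 and wc[0]<.72: print(L,psi,beta,round(float(marg),2),wc.round(2),qq.round(2))
E
```

```text
35 240 70 0.14 [0.67 0.44 0.18] [ 0.43  1.1   1.   -1.    2.01  0.9 ]
35 255 70 0.2 [0.71 0.42 0.18] [ 0.39  1.15  0.89 -0.94  2.13  0.67]
35 270 80 0.14 [0.68 0.43 0.18] [ 0.42  1.12  0.96 -1.    2.04  0.56]
42 240 70 0.21 [0.66 0.43 0.21] [ 0.43  1.03  1.06 -0.93  1.92  0.91]
42 255 70 0.29 [0.71 0.41 0.21] [ 0.38  1.09  0.94 -0.85  2.05  0.69]
42 255 80 0.16 [0.64 0.43 0.21] [ 0.44  0.99  1.13 -0.98  1.83  0.81]
42 270 80 0.23 [0.69 0.42 0.21] [ 0.41  1.06  0.99 -0.91  1.98  0.57]
42 270 90 0.1 [0.61 0.43 0.21] [ 0.46  0.95  1.2  -1.04  1.75  0.7 ]
42 285 90 0.17 [0.66 0.43 0.21] [ 0.43  1.04  1.05 -0.97  1.9   0.46]
42 300 90 0.19 [0.71 0.42 0.19] [ 0.39  1.14  0.89 -0.95  2.07  0.23]
42 300 100 0.1 [0.64 0.44 0.2 ] [ 0.45  1.01  1.11 -1.04  1.82  0.36]
```

```bash
python3 - <<'E'
from plan import *
G=Rgrasp(270,42); goto([.605,0,.068],G,back=.12)
E
```

```text
xyz [-8.68 16.42  3.12] dr [-0.752  7.054  0.191]
```

Emit:
send_rows(dr=[[0,0.8,0],[-0.1,1.8,0],[-0.2,2.8,0],[-0.3,3.8,0.1],[-0.5,4.8,0.1],[-0.6,5.8,0.15],[-0.75,7.05,0.2],[-0.75,7.05,0.2]], xyz=[[-0.5,1,-3],[-2,3.5,-5],[-3.5,6.5,-5],[-5,9.5,-4],[-6.5,12.5,-1],[-7.6,15,1.5],[-8.7,16.4,3.1],[-8.7,16.4,3.1]], jaw=[100,100,100,100,100,100,100,100])

```text
time_s: 25.55
eef_pos: [0.5998, -0.081, 0.1444]
eef_rot: [-0.26, 0.663, 0.656, 0.251]
wrist_force: [0.0, 0.5, -0.0]
opening: 1.001
grasp_force: 0.0
```

```bash
python3 - <<'E'
from plan import *
st(); G=Rgrasp(270,42); goto([.605,0,.068],G)
im=ctrl.camera("scene"); cv2.imwrite('pics/raw_scene_e.png',im[:,:,::-1])
a=cv2.imread('pics/raw_scene0.png').astype(int); D=np.abs(a-im[:,:,::-1]).max(2); print("cup",D[240:280,228:268].mean(),"tray",D[300:390,230:350].mean())
cv2.imwrite('pics/e.png',cv2.resize(im[130:300,170:370,::-1],(700,595)))
E
```

```text
t 25.55 p [ 0.5998 -0.081   0.1444] q [-0.617  0.577  1.477  0.576  1.579 -0.751] F [ 0.   0.5 -0. ] op 1.001 g 0.0
[[ 0.013  1.    -0.008]
 [ 0.739 -0.004  0.673]
 [ 0.673 -0.015 -0.739]]
xyz [ 0.85  0.6  11.1 ] dr [-0.078 -0.054 -0.125]
cup 4.0275 tray 4.337129629629629
```

View pics/e.png

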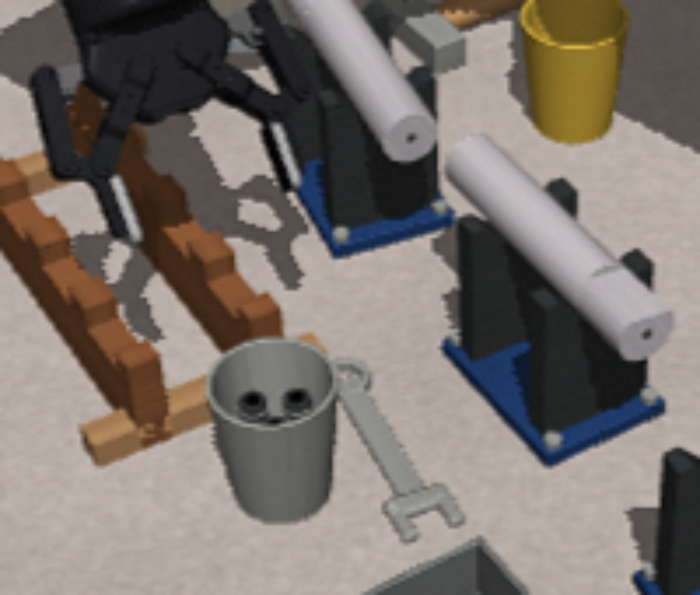

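The open jaws are lined up behind the cup, whose rim centre is near (272,388) in the crop, and the shafts look fine. I'll cross-check the rim centre in the scene view, then go in.

```bash
python3 - <<'E'
from plan import *
print(at_z("scene",170+272/3.5,130+387/3.5,.085)); G=Rgrasp(270,42); goto([.605,0,.068],G,back=.04); goto([.605,0.,.068],G)
E
```

```text
[0.61006753 0.007107   0.085     ]
xyz [0.68 0.5  7.23] dr [-0.068 -0.027 -0.095]
xyz [ 0.67  0.53 11.23] dr [-0.068 -0.027 -0.095]
```

```bash
python3 - <<'E'
from plan import *
t=np.linspace(0,6.28,100)
def ext(n,x,y): 
    Q=np.array([proj(n,[x+.036*np.cos(a),y+.036*np.sin(a),.085]) for a in t]); return Q.min(0).tolist()+Q.max(0).tolist()
def f(p):
    a=ext("top",*p);b=ext("scene",*p); return [a[0]-349,a[2]-382.1,a[1]-169.4,b[0]-229.4,b[2]-266,b[1]-226.6]
s=least_squares(f,[.605,0]);print(s.x,s.fun.round(1))
E
```

```text
[6.0628497e-01 3.4448676e-04] [-1.6  0.8 -1.2 -0.5  1.1 -1.7]
```

Emit:
send_rows(dr=[[-0.07,-0.03,-0.1],[-0.07,-0.03,-0.1],[-0.07,-0.03,-0.1],[-0.07,-0.03,-0.1],[-0.07,-0.03,-0.1],[-0.07,-0.03,-0.1],[-0.07,-0.03,-0.1],[-0.07,-0.03,-0.1]], xyz=[[0.67,0.66,0],[0.67,0.66,0],[0.67,0.66,2],[0.67,0.66,4.5],[0.67,0.66,7],[0.67,0.66,9.5],[0.67,0.66,11.2],[0.67,0.66,11.2]], jaw=[100,100,100,100,100,100,100,100])

```text
time_s: 26.6
eef_pos: [0.6063, 0.0019, 0.0695]
eef_rot: [-0.253, 0.659, 0.662, 0.254]
wrist_force: [0.4, -0.5, 0.3]
opening: 0.999
grasp_force: 0.0
```

Emit:
send_rows(dr=[[0,0,0],[0,0,0],[0,0,0],[0,0,0],[0,0,0],[0,0,0],[0,0,0],[0,0,0]], xyz=[[0,0,0],[0,0,0],[0,0,0],[0,0,0],[0,0,0],[0,0,0],[0,0,0],[0,0,0]], jaw=[95,90,85,80,70,60,60,60])

```text
time_s: 27.6
eef_pos: [0.6077, -0.0005, 0.0716]
eef_rot: [-0.251, 0.659, 0.662, 0.254]
wrist_force: [-3.4, -3.2, 5.7]
opening: 0.802
grasp_force: 65.3
```

```bash
python3 - <<'E'
from plan import *
st(); G=Rgrasp(270,42); go([.606,.0,.19],G)
E
```

```text
t 27.6 p [ 6.077e-01 -5.000e-04  7.160e-02] q [-0.505  0.638  1.558  0.638  1.394 -0.772] F [-3.4 -3.2  5.7] op 0.802 g 65.26241278646921
[[-0.005  1.     0.003]
 [ 0.744  0.002  0.668]
 [ 0.668  0.006 -0.744]]
xyz [ 7.95 -0.11 -8.78] dr [0.028 0.017 0.049]
```

Emit:
send_rows(dr=[[0,0,0],[0,0,0],[0,0,0],[0,0,0],[0,0,0],[0,0,0],[0,0,0],[0,0,0]], xyz=[[0.7,0,-0.7],[1.5,0,-1.7],[3,0,-3.3],[4.5,0,-5],[6,0,-6.7],[8,0,-8.8],[8,0,-8.8],[8,0,-8.8]], jaw=[60,60,60,60,60,60,60,60])

```text
time_s: 28.6
eef_pos: [0.6065, 0.001, 0.189]
eef_rot: [-0.252, 0.659, 0.662, 0.254]
wrist_force: [0.4, -0.1, -5.4]
opening: 0.797
grasp_force: 68.5
```

```bash
python3 - <<'E'
from plan import *
st(); snap("top","f.png",(220,120,420,270),4)
im=cv2.imread('pics/raw_f.png').astype(int);a=cv2.imread('pics/raw_top0.png').astype(int); print(np.abs(a-im).max(2)[150:225,235:300].mean())
G=Rgrasp(270,42)
for t in(30,60,90,113):
    d=tilt(80,t)@[0,0,1]; m=np.r_[np.array([.612,.196])-.03*d[:2]/np.hypot(*d[:2]),.11 if t>95 else .14]; print(t); go(m-.017*d,tilt(80,t)@G)
E
```

```text
t 28.6 p [0.6065 0.001  0.189 ] q [-0.503  0.463  1.541  0.626  1.55  -0.655] F [ 0.4 -0.1 -5.4] op 0.797 g 68.53462055762066
[[-0.004  1.     0.002]
 [ 0.744  0.002  0.668]
 [ 0.668  0.004 -0.744]]
41.2945641025641
30
xyz [ 7.46 -0.07 15.18] dr [ 0.663 -4.91   0.611]
60
xyz [ 7.42 -0.18 14.31] dr [ 1.316 -9.834  1.186]
90
xyz [ 7.82 -0.22 13.52] dr [  1.969 -14.758   1.761]
113
xyz [ 6.36 -0.2  15.35] dr [  2.47  -18.533   2.199]
```

View pics/f.png

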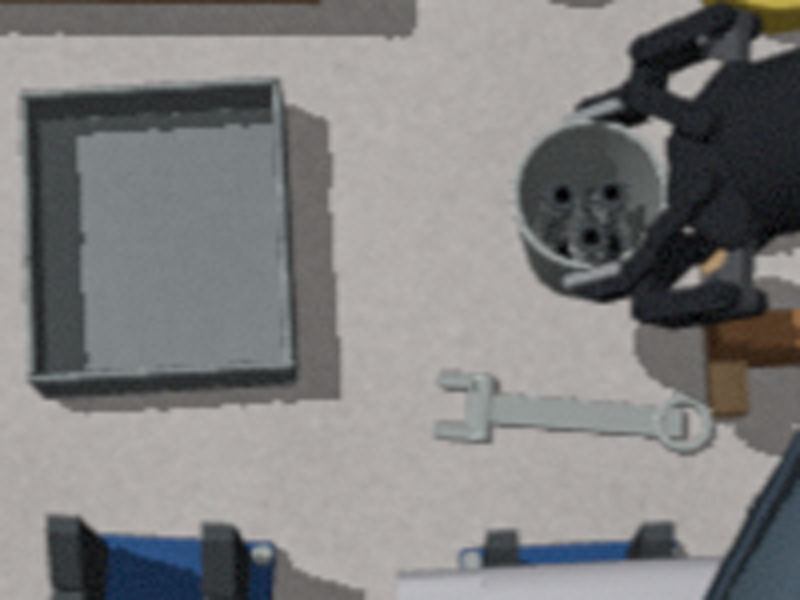

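Good thing I checked: the tray has been knocked aside. Its rim corners in the crop are now about (25,93), (278,80), (295,375) and (33,380). The cup is firmly held with the screws inside. I'll recompute the pour pose for the new tray position.

```bash
cat > pour.py <<'E'
from plan import *
Pc=np.array([at_z("top",220+u/4,120+v/4,.045)[:2] for u,v in((25,93),(278,80),(295,375),(33,380))]); c=Pc.mean(0)
G=Rgrasp(270,42)
def mouth(t,beta=80):
    d=tilt(beta,t)@[0,0,1]; h=d[:2]/np.hypot(*d[:2])
    m=np.r_[c-.03*h,.11 if t>95 else .14]; return m-.017*d,tilt(beta,t)@G
E
python3 - <<'E'
from pour import *
print(Pc.round(3).tolist(),c.round(4),[np.linalg.norm(Pc[i]-Pc[(i+1)%4]).round(3) for i in range(4)])
q=ctrl.get_obs()["q"]
for t in(20,50,80,100,113):
    p,Rt=mouth(t); q,e=ik(p,Rt,P,q); print(t,q.round(2),round(float(e),4),round(float(min((q-LO).min(),(HI-q).min())),2),(p-.3*Rt[:,2]).round(2)); go(p,Rt)
E
```

```text
[[0.708, 0.295], [0.716, 0.159], [0.555, 0.147], [0.551, 0.285]] [0.6326 0.2216] [np.float64(0.136), np.float64(0.162), np.float64(0.137), np.float64(0.157)]
20 [-0.07  0.49  1.52  0.41  1.24 -0.21] 0.0 1.06 [0.64 0.07 0.4 ]
xyz [ 9.47  2.04 17.16] dr [ 0.445 -3.269  0.418]
50 [ 0.14  0.57  1.35 -0.1   1.38  0.23] 0.0 1.04 [0.67 0.22 0.42]
xyz [ 9.28  1.92 16.31] dr [ 1.099 -8.193  0.995]
80 [ 0.32  0.79  1.13 -0.51  1.68  0.46] 0.0 0.63 [0.69 0.35 0.37]
xyz [ 9.54  1.85 15.47] dr [  1.752 -13.117   1.569]
100 [ 0.39  1.    0.97 -0.75  1.88  0.54] 0.0 0.39 [0.7  0.42 0.27]
xyz [ 7.93  1.85 17.26] dr [  2.187 -16.399   1.952]
113 [ 0.42  1.13  0.87 -0.92  2.03  0.53] 0.0 0.22 [0.71 0.45 0.21]
xyz [ 8.26  1.87 17.06] dr [  2.47  -18.533   2.199]
```

Emit:
send_rows(dr=[[0.1,-0.8,0.1],[0.2,-1.6,0.2],[0.3,-2.4,0.3],[0.45,-3.3,0.4],[0.6,-4.5,0.55],[0.75,-5.7,0.7],[0.95,-7,0.85],[1.1,-8.2,1]], xyz=[[3,0.5,3.5],[6,1,7],[9,1.5,10.5],[12.2,2,14.2],[12.2,2,14],[12.1,2,13.8],[12,1.9,13.5],[12,1.9,13.3]], jaw=[60,60,60,60,60,60,60,60])

```text
time_s: 29.65
eef_pos: [0.6246, 0.1795, 0.1691]
eef_rot: [-0.003, 0.723, 0.685, -0.096]
wrist_force: [0.3, 0.1, -6.5]
opening: 0.797
grasp_force: 70.3
```

```bash
python3 - <<'E'
from pour import *
st()
for t in(80,100,113): go(*mouth(t))
E
```

```text
t 29.65 p [0.6246 0.1795 0.1691] q [ 0.147  0.533  1.325 -0.106  1.446  0.222] F [ 0.3  0.1 -6.5] op 0.797 g 70.33373925407432
[[ 0.044  0.989 -0.142]
 [ 0.99  -0.063 -0.128]
 [-0.135 -0.135 -0.982]]
xyz [0.04 0.45 3.2 ] dr [ 0.622 -4.882  0.574]
xyz [0.37 0.78 5.56] dr [ 1.052 -8.164  0.965]
xyz [0.43 0.74 5.19] dr [  1.331 -10.297   1.219]
```

Emit:
send_rows(dr=[[0.2,-1.6,0.2],[0.4,-3.2,0.4],[0.62,-4.9,0.57],[0.75,-6,0.7],[0.9,-7,0.83],[1.05,-8.16,0.97],[1.2,-9.2,1.1],[1.33,-10.3,1.22]], xyz=[[0,0.2,1.5],[0,0.3,2.5],[0.05,0.45,3.7],[0.15,0.55,4.5],[0.25,0.65,5],[0.37,0.78,5.5],[0.4,0.76,5.3],[0.43,0.74,5.2]], jaw=[60,60,60,60,60,60,60,60])

```text
time_s: 30.65
eef_pos: [0.625, 0.1768, 0.1155]
eef_rot: [0.306, 0.609, 0.536, -0.498]
wrist_force: [0.0, -1.6, -4.8]
opening: 0.801
grasp_force: 70.3
```

Emit:
send_rows(dr=[[0,0,0],[0,0,0],[0,0,0],[0,0,0],[0,0,0],[0,0,0],[0,0,0],[0,0,0]], xyz=[[0,0,0],[0,0,0],[0,0,0],[0,0,0],[0,0,0],[0,0,0],[0,0,0],[0,0,0]], jaw=[60,60,60,60,60,60,60,60])

```text
time_s: 31.65
eef_pos: [0.6259, 0.1765, 0.118]
eef_rot: [0.307, 0.61, 0.536, -0.496]
wrist_force: [-0.1, 0.8, -2.5]
opening: 0.799
grasp_force: 70.7
```

```bash
python3 - <<'E'
from pour import *
st()
for n in("scene","top"): cv2.imwrite(f'pics/raw_{n}_p.png',ctrl.camera(n)[:,:,::-1])
cv2.imwrite('pics/pp.png',np.hstack([cv2.resize(cv2.imread('pics/raw_scene_p.png')[230:430,200:400],(400,400)),cv2.resize(cv2.imread('pics/raw_top_p.png')[90:290,160:360],(400,400))]))
E
```

```text
t 31.65 p [0.6259 0.1765 0.118 ] q [ 0.423  1.126  0.865 -0.916  2.025  0.534] F [-0.1  0.8 -2.5] op 0.799 g 70.66735965094267
[[-0.066  0.959 -0.276]
 [ 0.35  -0.237 -0.906]
 [-0.934 -0.157 -0.32 ]]
```

View pics/pp.png

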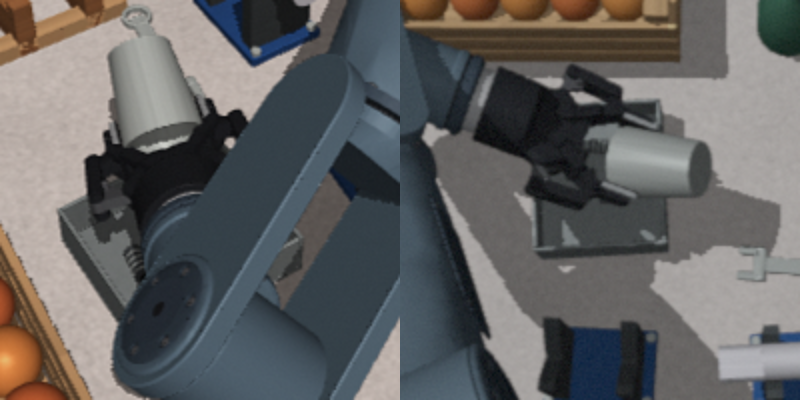

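The cup is inverted over the tray with screws lying in it, and the load has dropped to about the cup's weight. A few small shakes will clear any leftovers.

Emit:
send_rows(dr=[[0.1,-0.9,0],[0,0,0],[0.1,-0.9,0],[0,0.3,0],[0.1,-0.9,0],[0,0,0],[0.1,-0.9,0],[0.1,-0.9,0]], xyz=[[-0.3,0,0],[0.2,0,0],[-0.5,0,0],[0.2,0,0],[-0.5,0,0],[0.2,0,0],[-0.5,0,0],[-0.5,0,0]], jaw=[60,60,60,60,60,60,60,60])

```text
time_s: 32.75
eef_pos: [0.6257, 0.1747, 0.1213]
eef_rot: [0.328, 0.587, 0.519, -0.527]
wrist_force: [-0.1, -0.3, -3.0]
opening: 0.801
grasp_force: 69.6
```

```bash
python3 - <<'E'
from pour import *
st()
p,Rt=mouth(50); go(p+[0,0,.06],Rt); p,Rt=mouth(80); go(p+[0,0,.05],Rt)
E
```

```text
t 32.75 p [0.6257 0.1747 0.1213] q [ 0.429  1.171  0.835 -0.993  2.079  0.509] F [-0.1 -0.3 -3. ] op 0.801 g 69.58755438511616
[[-0.094  0.956 -0.279]
 [ 0.263 -0.247 -0.933]
 [-0.96  -0.162 -0.228]]
xyz [-6.39 -1.26 -1.95] dr [-1.497 11.205 -1.222]
xyz [-6.28 -1.2  -1.54] dr [-0.825  6.284 -0.641]
```

Emit:
send_rows(dr=[[-0.1,0.8,-0.1],[-0.3,2.2,-0.2],[-0.5,3.7,-0.4],[-0.7,5.2,-0.6],[-0.9,6.7,-0.7],[-1.1,8.2,-0.9],[-1.3,9.7,-1.1],[-1.5,11.2,-1.2]], xyz=[[-2,-0.3,-0.5],[-4,-0.7,-1],[-6,-1,-1.4],[-6.2,-1.2,-1.6],[-6.2,-1.2,-1.7],[-6.3,-1.2,-1.8],[-6.4,-1.3,-1.9],[-6.4,-1.3,-1.95]], jaw=[60,60,60,60,60,60,60,60])

```text
time_s: 33.75
eef_pos: [0.6254, 0.1798, 0.192]
eef_rot: [-0.003, 0.723, 0.685, -0.089]
wrist_force: [0.1, -0.4, -2.8]
opening: 0.797
grasp_force: 69.4
```

```bash
python3 - <<'E'
from pour import *
st(); go([.606,.001,.19],G)
E
```

```text
t 33.75 p [0.6254 0.1798 0.192 ] q [ 0.143  0.504  1.316 -0.098  1.471  0.216] F [ 0.1 -0.4 -2.8] op 0.797 g 69.42047129357888
[[ 0.047  0.99  -0.133]
 [ 0.991 -0.063 -0.118]
 [-0.125 -0.126 -0.984]]
xyz [-17.78  -0.78   2.57] dr [-1.002  8.155 -0.964]
```

Emit:
send_rows(dr=[[-0.15,1.2,-0.1],[-0.3,2.4,-0.3],[-0.5,3.6,-0.4],[-0.6,4.8,-0.6],[-0.75,6,-0.7],[-0.9,7.2,-0.85],[-1,8.16,-0.96],[-1,8.16,-0.96]], xyz=[[-2.5,-0.1,0],[-5,-0.2,0.3],[-7.5,-0.3,0.7],[-10,-0.4,1.1],[-12.6,-0.5,1.5],[-15.2,-0.7,2],[-17.8,-0.8,2.57],[-17.8,-0.8,2.57]], jaw=[60,60,60,60,60,60,60,60])

```text
time_s: 34.75
eef_pos: [0.6052, -0.0029, 0.1886]
eef_rot: [-0.253, 0.663, 0.658, 0.25]
wrist_force: [0.2, 0.0, -2.6]
opening: 0.8
grasp_force: 69.7
```

```bash
python3 - <<'E'
from pour import *
st(); go([.606,.001,.073],G)
im=ctrl.camera("top"); cv2.imwrite('pics/raw_top_q.png',im[:,:,::-1]); cv2.imwrite('pics/qq.png',cv2.resize(im[90:240,225:425,::-1],(800,600),interpolation=cv2.INTER_CUBIC))
E
```

```text
t 34.75 p [ 0.6052 -0.0029  0.1886] q [-0.508  0.464  1.539  0.62   1.553 -0.646] F [ 0.2  0.  -2.6] op 0.8 g 69.70821424694805
[[ 0.008  1.    -0.001]
 [ 0.746 -0.005  0.665]
 [ 0.665 -0.006 -0.746]]
xyz [-7.4   0.15  8.89] dr [-0.009  0.047 -0.077]
```

View pics/qq.png

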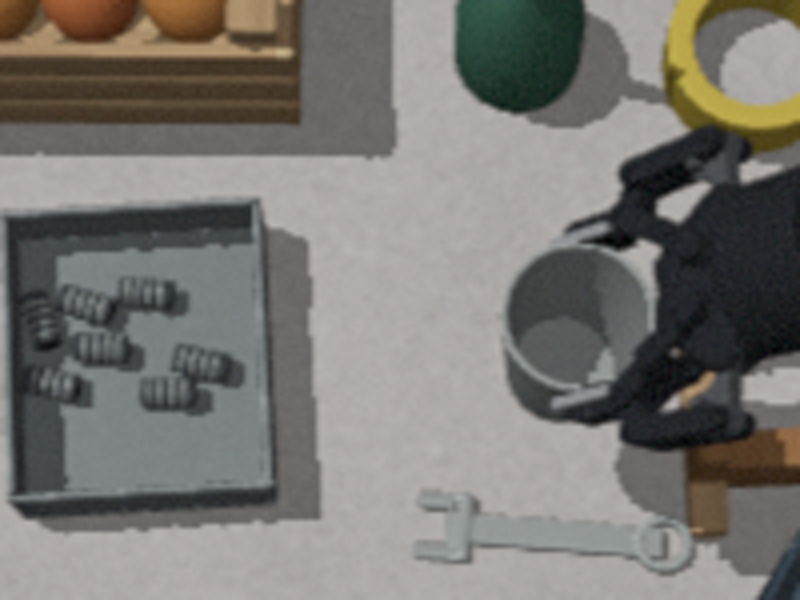

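All seven screws are in the tray, around (30–240, 280–410), and the cup is empty. I'll stand it back on its old spot.

Emit:
send_rows(dr=[[0,0,-0.05],[0,0,-0.05],[0,0,-0.05],[0,0.05,-0.05],[0,0.05,-0.05],[0,0.05,-0.05],[0,0.05,-0.05],[0,0.05,-0.05]], xyz=[[-1.6,0.1,1.9],[-3.2,0.1,3.8],[-4.8,0.1,5.7],[-6,0.1,7.2],[-6.8,0.15,8.2],[-7.2,0.15,8.65],[-7.42,0.15,8.9],[-7.45,0.15,8.95]], jaw=[60,60,60,60,60,60,60,60])

```text
time_s: 35.8
eef_pos: [0.607, 0.004, 0.0738]
eef_rot: [-0.254, 0.659, 0.662, 0.253]
wrist_force: [-0.3, -0.1, -2.7]
opening: 0.792
grasp_force: 69.7
```

Emit:
send_rows(dr=[[0,0,0],[0,0,0],[0,0,0],[0,0,0],[0,0,0],[0,0,0],[0,0,0],[0,0,0]], xyz=[[0,0,0],[-0.05,0,0.05],[-0.05,0,0.05],[-0.05,0,0.05],[-0.05,0,0.05],[-0.05,0,0.05],[-0.05,0,0.05],[-0.05,0,0.05]], jaw=[60,60,60,85,90,95,100,100])

```text
time_s: 36.8
eef_pos: [0.6067, 0.0042, 0.0728]
eef_rot: [-0.254, 0.659, 0.661, 0.253]
wrist_force: [1.1, -0.9, -0.2]
opening: 0.999
grasp_force: 0.0
```

```bash
python3 - <<'E'
from h import *
st()
E
```

```text
t 36.8 p [0.6067 0.0042 0.0728] q [-0.498  0.636  1.559  0.637  1.397 -0.764] F [ 1.1 -0.9 -0.2] op 0.999 g 0.0
[[-0.003  1.    -0.003]
 [ 0.743  0.004  0.669]
 [ 0.669 -0.    -0.743]]
```

Retreat along the tool axis, then move clear for a last look.

Emit:
send_rows(dr=[[0,0,0],[0,0,0],[0,0,0],[0,0,0],[0,0,0],[0,0,0],[0,0,0],[0,0,0]], xyz=[[0,0,0],[0,0,-1.5],[0,0,-3.5],[0,0,-6],[0,0,-9],[0,0,-12],[0,0,-16],[0,0,-20]], jaw=[100,100,100,100,100,100,100,100])

```text
time_s: 37.8
eef_pos: [0.6072, -0.1316, 0.2237]
eef_rot: [-0.253, 0.659, 0.662, 0.253]
wrist_force: [0.8, 0.6, -0.1]
opening: 0.999
grasp_force: 0.0
```

```bash
python3 - <<'E'
from h import *
st(); go([.25,-.5,.27],Rg(60,0))
E
```

```text
t 37.8 p [ 0.6072 -0.1316  0.2237] q [-0.671  0.531  1.363  0.557  1.73  -0.723] F [ 0.8  0.6 -0.1] op 0.999 g 0.0
[[-0.003  1.    -0.002]
 [ 0.744  0.003  0.668]
 [ 0.668  0.001 -0.744]]
xyz [-24.21 -35.85 -27.98] dr [-1.836 -6.823  4.806]
```

Emit:
send_rows(dr=[[-0.2,-0.8,0.6],[-0.4,-1.7,1.2],[-0.7,-2.6,1.8],[-0.9,-3.4,2.4],[-1.2,-4.3,3],[-1.4,-5.1,3.6],[-1.6,-6,4.2],[-1.84,-6.82,4.8]], xyz=[[-2,-3.5,-4.5],[-5,-7.5,-8],[-8,-12,-11],[-11,-17,-14.5],[-14,-21.5,-18],[-17,-26,-21],[-20,-30.5,-24],[-23,-34,-27]], jaw=[100,100,100,100,100,100,100,100])

```text
time_s: 38.8
eef_pos: [0.2664, -0.4846, 0.2706]
eef_rot: [0.001, 0.867, 0.499, -0.001]
wrist_force: [0.8, 0.3, -0.4]
opening: 1.0
grasp_force: 0.0
```

```bash
python3 - <<'E'
from h import *
from prof import prof
st(); I={}
for n in("scene","top"):
    I[n]=ctrl.camera(n)[:,:,::-1].copy(); cv2.imwrite(f'pics/raw_{n}_z.png',I[n])
for nm,c,y in(("A",[.429,.001,.110],93),("B",[.4465,-.213,.110],-94)):
    for n in("top","scene"): print(nm,n,prof(I[n],n,c,y,np.arange(.056,.084,.003)))
def draw(n,c,y,x0,y0,w,h,s):
    im=cv2.resize(I[n][y0:y0+h,x0:x0+w],None,fx=s,fy=s,interpolation=cv2.INTER_CUBIC); ov=im.copy()
    a=np.radians(y);ax=np.array([np.cos(a),np.sin(a),0]);lf=np.array([-ax[1],ax[0],0])
    Q=[(proj(n,np.array(c)+ax*u+lf*k+[0,0,.012])-[x0,y0]+.5)*s for u,k in((.048,-.0134),(.09,-.0134),(.09,.0134),(.048,.0134))]
    cv2.polylines(ov,[np.int32(np.round(Q))],True,(0,255,0),1,cv2.LINE_AA); return np.hstack([im,ov])
A=draw("scene",[.429,.001,.110],93,330,195,40,38,7)
w=cv2.resize(I["scene"][110:400,170:440],(520,558))
A=np.vstack([A[:,:280],A[:,280:]]); A=np.pad(A,((0,558-A.shape[0]),(0,0),(0,0)))
cv2.imwrite('pics/z.png',np.hstack([A,w]))
E
```

```text
t 38.8 p [ 0.2664 -0.4846  0.2706] q [-1.282  0.113  1.642 -0.002  1.383 -0.755] F [ 0.8  0.3 -0.4] op 1.0 g 0.0
[[ 0.502  0.865 -0.001]
 [ 0.865 -0.502 -0.004]
 [-0.004  0.001 -1.   ]]
A top [146, 140, 121, 122, 139, 153, 157, 157, 156, 155, 155, 156, 158, 157, 155, 155, 154, 146, 109, 84, 123, 141, 143]
A scene [142, 151, 159, 169, 172, 173, 176, 176, 175, 175, 175, 177, 177, 176, 176, 172, 128, 74, 88, 141, 167, 170, 170]
B top [84, 82, 78, 92, 115, 142, 152, 154, 152, 152, 152, 151, 154, 155, 152, 152, 151, 148, 135, 118, 129, 141, 142]
B scene [171, 169, 170, 171, 168, 165, 171, 179, 181, 180, 179, 178, 179, 181, 180, 179, 178, 176, 170, 156, 144, 133, 121]
```

View pics/z.png

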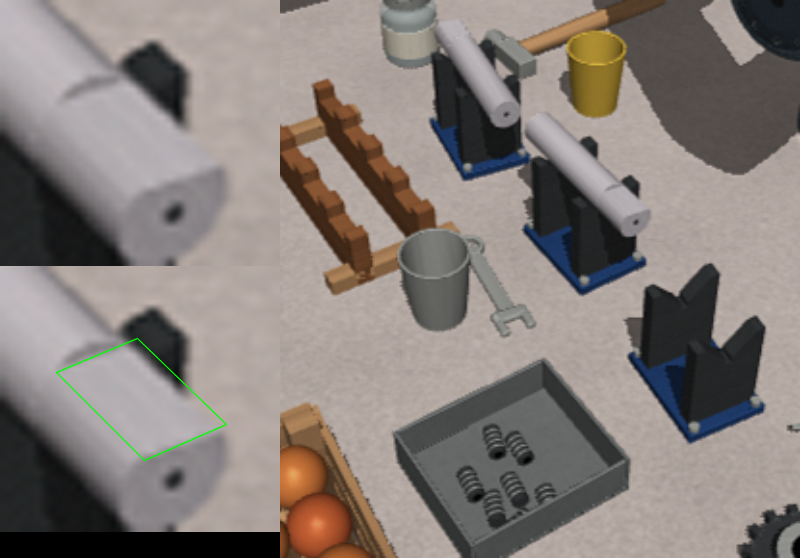

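The final view shows both shafts seated with their flats on the level overlay and all screws in the tray. The empty cup stands upright, clear of the tray. Handing in.

```bash
python3 -c "
from bench import ctrl
print(ctrl.hand_in())"
```

```text
the job is handed in; nothing more can be done
None
```

I handed the job in at about 39 s of the 210 s limit: both shafts that were in the rack lie centred on their own stands with the flats up to within a few degrees, all seven screws are in the tray, the empty cup stands upright clear of it, and I left the sprocket alone; the hand-in returned no verdict.

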